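# Hang the washed powder scoops in the drying cabinet and start it

## Robot

A 6-joint arm with a two-finger parallel gripper is mounted at the origin on the work surface. World frame = base frame: x ahead of the robot, y to its left, z up, the work surface at z = 0. Lengths are in m, angles in rad, forces in N, time in s.
With the tool pointing down it reaches from about 0.325 to 0.85 m from the base axis. Payload 15.5 kg.
Tool frame: the origin (TCP) lies on the centre line of the jaws, within the pads' length; the fingertips stand 11 mm ahead of it and the grasp point (between the pads) lies 8 mm behind it (bot.tcp_to_tips is the distance from the TCP to the fingertips, in m); z points along the fingers, y is the direction in which the jaws open and shut (so a half turn about z gives the same grasp; the last joint's range is limited). The gripper opens to 91 mm and grips with 3 to 60 N. Pads are 32 mm wide; open, the fingers measure 118 mm over their backs; the gripper's body (76 mm by 178 mm) begins 60 mm behind the grasp point.
Start: joints at [-1.294, 0.494, 1.345, -0, 1.302, -0.096], TCP at [0.228, -0.582, 0.225] pointing down, gripper open.
Joint ranges: [-2.91, 2.91], [-0.82, 2.16], [0.22, 2.67], [-1.22, 4.37], [0.12, 2.79], [-3.08, 3.08]. Speed limits (rad/s): [1.89, 1.89, 2.57, 3.01, 3.01, 3.01].

## Interface

Orientations are given as a unit quaternion [x, y, z, w].
In Python, from station import bot gives the robot as it stands. The module is installed in compiled form; this text tells all that it offers.
- The arm moves only by the tool send_rows, never from a script. Its argument "series" is a list of rows, each a list of 3 entries, a list of its own where there are three numbers: the turn, a rotation vector about the world's x, y, z in degrees, then the shift along the world's x, y, z in mm, then the finger opening in mm, from 0 to 91.2. A call has 1 to 5 rows; each row is the pose to reach, as a shift and turn from the pose measured when the call began; what a row does not reach only later rows make up. A row lasts 1/10 s, in which the tool goes at most 50 mm and 8.59 degrees, less where a joint would pass 70% of its speed; a pose out of reach is approached as far as the arm can. A call with a gripper value outside its range is refused whole. The fingers move at their own pace and stop on an object; the grip force is fixed at half the most. Time passes only in rows, so rows that repeat a pose let the fingers close. It gives the time, the measured TCP pose, the force and the opening at its end, in the units of the state.
- bot.sense(): the state, without advancing time (a new reading comes with each control period).
- bot.read_camera(name): name is "scene" or "top" or "wrist"; returns (picture, depth): 420x560x3 uint8, red, green, blue; 420x560 float32, m along the optical axis (not along the pixel's ray), 0 where there is no reading.
- bot.get_calibration(name): a dict with "camera_matrix" (3x3 intrinsics, pixels), "eye" and "attitude" of the camera in the world; the wrist camera has in their place "mount" (4x4, takes a point from camera to tool coordinates, whose origin is the TCP and whose axes are the flange's). Camera axes: x right, y up, looking along -z (the intrinsics and any distortion apply to the point x, -y, -z); pixel columns grow to the right and rows downward; lengths in m; the calibration is good to about 2 mm. A picture is of the moment at which its call begins: read the wrist's pose just before it. get_calibration takes no time and is no camera call.
- bot.close_job(): hands the job in, once; it reports no verdict.
The state is a dict: "time_s": time; "joint_positions": joint angles; "qvel": joint speeds; "joint_efforts": joint torques, N m; "ee_pos": TCP position; "tool_rot": TCP orientation; "force": force on the tool from outside, world axes, zero at the start; "wrist_torque": the same for the moment, N m; "opening": finger opening in m.
Only numpy, scipy, OpenCV 4.12 (cv2) and the standard library are available. Lean on these libraries where they do the work, as an engineer would, in place of code of your own. Each camera call takes 0.05 s, during which the arm holds its last target. There are 200 camera calls.

## Task

The drying cabinet is still running from the last batch: first turn its selector to off (the bar mark). Then hang all the washed scoops lying on the counter in it by the eyes of their handles, each on a hook of its own and hanging freely, and only when all are hung and let go turn the selector to dry (the two-dot mark). Do not disturb the other things on the counter.

Things in the scene. Friction and masses are not known exactly. Their poses are not given: they have to be found in the camera images.
- dryer: Drying cabinet, fixed (place and yaw vary): clear chamber 340 mm wide (y), 150 deep (x), 260 tall, front open. Origin on the counter under the chamber's centre; x to its back, y to the left seen from the robot, z up. Front plane x = -75 mm, inner back +70, inner sides y = +-164, inner floor z = 10, inner roof 254. White blower unit on its -y side: y = -170 to -290, front x = -50, 210 tall.
- duct (a point): Middle of the underside of the air duct across the top of the opening, at x = -60, y = 0, z = 200 mm of the dryer. The duct is 30 mm deep (x = -75 to -45) and reaches up to the roof. Its underside is lower than the hooks' tips (z = 209 mm), so a scoop must go in under it with its eye tilted up.
- hook_1 (a point): Bend (seat) of a steel wire hook at x = +10, y = 99, z = 195 mm of the dryer, 85 mm behind its front plane. Wire 5 mm thick. From the bend the tip rises 45 degrees up and towards the front (-x, +z) for 16 mm (19 with its round end); behind, the shank rises 16 mm within 10 mm, then runs level to the back panel. Axes as the dryer's.
- hook_2 (a point): Bend (seat) of a steel wire hook at x = +10, y = 33, z = 195 mm of the dryer, 85 mm behind its front plane. Wire 5 mm thick. From the bend the tip rises 45 degrees up and towards the front (-x, +z) for 16 mm (19 with its round end); behind, the shank rises 16 mm within 10 mm, then runs level to the back panel. Axes as the dryer's.
- hook_3 (a point): Bend (seat) of a steel wire hook at x = +10, y = -33, z = 195 mm of the dryer, 85 mm behind its front plane. Wire 5 mm thick. From the bend the tip rises 45 degrees up and towards the front (-x, +z) for 16 mm (19 with its round end); behind, the shank rises 16 mm within 10 mm, then runs level to the back panel. Axes as the dryer's.
- hook_4 (a point): Bend (seat) of a steel wire hook at x = +10, y = -99, z = 195 mm of the dryer, 85 mm behind its front plane. Wire 5 mm thick. From the bend the tip rises 45 degrees up and towards the front (-x, +z) for 16 mm (19 with its round end); behind, the shank rises 16 mm within 10 mm, then runs level to the back panel. Axes as the dryer's.
- selector (a joint): Angle (rad) of the selector, a black bar knob on a vertical axis on top of the blower unit, growing clockwise from above. Detents: 0 = off (bar mark; pointer 0.7 rad to the left of the dryer's +x), 0.7 = fan (one dot; pointer along +x), 1.4 = dry (two dots; 0.7 rad to the right). A spring (about 0.06 N m) pulls it into the nearest one; end stops just beyond 0 and 1.4.
- selector_grip (a point): On the selector's axis at the height to grip, 33 mm above the blower unit's top, 9 mm below the knob's top. Grip bar 50 mm long, 14 thick, 33 tall, over a round skirt 50 mm across and 7 mm tall. x axis along the bar, towards its pointing half, which has a white line on top; z up.
- scoop1_bowl (a point): Washed steel powder scoop lying on its bowl: straight round bowl 32 mm across, 24 mm tall, at whose rim a flat handle (10 mm wide, 3 thick) runs level to a round eye. 40 to 120 g, mostly in the bowl. This point: centre of the bowl, half-way up. x points to the eye, z out of the bowl's mouth. May be absent.
- scoop1_eye (a point): Centre of that scoop's eye, 130 mm from the bowl's axis and 10 mm above the bowl's centre: a ring 26 mm across outside, 18 mm inside, wire 4 mm, hole axis along the scoop's z.
- scoop2_bowl (a point): Washed steel powder scoop lying on its bowl: straight round bowl 38 mm across, 26 mm tall, at whose rim a flat handle (10 mm wide, 3 thick) runs level to a round eye. 40 to 120 g, mostly in the bowl. This point: centre of the bowl, half-way up. x points to the eye, z out of the bowl's mouth. May be absent.
- scoop2_eye (a point): Centre of that scoop's eye, 130 mm from the bowl's axis and 11 mm above the bowl's centre: a ring 26 mm across outside, 18 mm inside, wire 4 mm, hole axis along the scoop's z.
- scoop3_bowl (a point): Washed steel powder scoop lying on its bowl: straight round bowl 44 mm across, 28 mm tall, at whose rim a flat handle (10 mm wide, 3 thick) runs level to a round eye. 40 to 120 g, mostly in the bowl. This point: centre of the bowl, half-way up. x points to the eye, z out of the bowl's mouth. May be absent.
- scoop3_eye (a point): Centre of that scoop's eye, 130 mm from the bowl's axis and 12 mm above the bowl's centre: a ring 26 mm across outside, 18 mm inside, wire 4 mm, hole axis along the scoop's z.
- scoop4_bowl (a point): Washed steel powder scoop lying on its bowl: straight round bowl 50 mm across, 30 mm tall, at whose rim a flat handle (10 mm wide, 3 thick) runs level to a round eye. 40 to 120 g, mostly in the bowl. This point: centre of the bowl, half-way up. x points to the eye, z out of the bowl's mouth. May be absent.
- scoop4_eye (a point): Centre of that scoop's eye, 130 mm from the bowl's axis and 13 mm above the bowl's centre: a ring 26 mm across outside, 18 mm inside, wire 4 mm, hole axis along the scoop's z.
- dropper_bottle: Small white dropper bottle, 30 mm across, 75 mm tall, loose; to be left alone. Origin at its underside.
- amber_bottle: Brown medicine bottle, 48 mm across, 95 mm tall, loose; to be left alone. Origin at its underside.
- ointment_jar: Small white ointment jar, 32 mm across, 30 mm tall, loose; to be left alone. Origin at its underside.
- tall_carton: Upright medicine carton 45 x 55 x 100 mm, loose; to be left alone. Origin at its underside.
- flat_carton: Flat medicine carton 50 x 110 x 22 mm, loose; to be left alone. Origin at its underside.
- mortar: White china mortar, 90 mm across, 55 mm tall, loose; to be left alone. Origin at its underside.
- small_carton: Flat small carton 40 x 75 x 18 mm, loose; to be left alone. Origin at its underside.
Things that resemble listed ones, but are neither listed nor needed, are in the scene too. Leave any orange or pink look-alike of the part that bears scoop1_bowl alone.

How it is judged:
By the outcome, as a careful person would: the job done as asked, in the order asked, and still so for the second after the job is handed in, with the robot touching nothing.
Of scoop1, scoop2, scoop3, scoop4 only 3 to 4 are there at a start; the rules pass over those that are not, and their reading is None.
At some moment in a run one of scoop1, scoop2, scoop3, scoop4 may be knocked a few centimetres aside while the robot is not near it.
Once in a run the grip may slacken for a moment while it holds something.
It also fails if it takes over 210 s, if anything falls off the work surface, if the arm or the gripper's body presses on something with over 40 N, if the wrist force passes 120 N, or if a joint passes its speed limit or range.

## Working session

There is one attempt and no reset: what is moved stays moved. The work goes in short steps, Python scripts to look and compute and a tool call to move; the robot and the scene stay as the last step left them, time stands still between calls to the robot, and variables do not carry over. Pictures are saved under pics/ and viewed, about 12 in all and at most 16, crops included, and the job is handed in when it is done.

Besides the shell and the picture viewer there is one more tool, called after "Call:" as name(argument=value, ...) on one line, values as JSON. send_rows: Moves the arm, as the interface text tells. Its arguments: {"type":"object","properties":{"series":{"type":"array","items":{"type":"array"}}},"required":["series"]}

```bash
mkdir -p pics
cat > h.py <<'E'
import numpy as np, cv2
from scipy.spatial.transform import Rotation as R
from station import bot
def cam(name):
    s=bot.sense(); im,d=bot.read_camera(name); c=bot.get_calibration(name); K=np.array(c["camera_matrix"])
    if name=="wrist":
        T=np.eye(4); T[:3,:3]=R.from_quat(s["tool_rot"]).as_matrix(); T[:3,3]=s["ee_pos"]; M=T@np.array(c["mount"])
        A,e=M[:3,:3],M[:3,3]
    else:
        a=np.array(c["attitude"]); e=np.array(c["eye"]); A=a if a.shape==(3,3) else R.from_quat(a).as_matrix()
    return im,d,K,A,e
def pts(d,K,A,e):
    v,u=np.mgrid[:d.shape[0],:d.shape[1]]
    P=np.stack([(u-K[0,2])/K[0,0]*d,-(v-K[1,2])/K[1,1]*d,-d],-1)
    return P@A.T+e
def ray(uv,z,K,A,e):
    uv=np.atleast_2d(uv).astype(float)
    r=np.stack([(uv[:,0]-K[0,2])/K[0,0],-(uv[:,1]-K[1,2])/K[1,1],-np.ones(len(uv))],-1)@A.T
    return e+r*((z-e[2])/r[:,2])[:,None]
def proj(P,K,A,e):
    q=(np.atleast_2d(P)-e)@A
    return np.stack([K[0,0]*q[:,0]/-q[:,2]+K[0,2],-K[1,1]*q[:,1]/-q[:,2]+K[1,2]],-1)
def save(n,im): cv2.imwrite('pics/'+n+'.png',cv2.cvtColor(im,cv2.COLOR_RGB2BGR))
E
python3 - <<'E'
from h import *
for n in("scene","top","wrist"):
    c=bot.get_calibration(n);print(n,c)
    r=cam(n); save(n+'0',r[0]); np.savez(n+'0.npz',im=r[0],d=r[1],K=r[2],A=r[3],e=r[4])
print(bot.sense(),bot.tcp_to_tips)
E
```

```text
scene {'camera_matrix': array([[398.05920113,   0.        , 278.23011363],
       [  0.        , 398.05920113, 209.20257154],
       [  0.        ,   0.        ,   1.        ]]), 'eye': array([1.19631328, 0.0421055 , 1.04970819]), 'attitude': array([0.21169342, 0.26819584, 0.72618756, 0.59658068])}
top {'camera_matrix': array([[546.74406067,   0.        , 281.87886302],
       [  0.        , 546.74406067, 207.73862709],
       [  0.        ,   0.        ,   1.        ]]), 'eye': array([ 0.37119108, -0.11115564,  1.89648763]), 'attitude': array([ 0.02333196, -0.01905474, -0.70001382,  0.71349365])}
wrist {'camera_matrix': array([[318.00775382,   0.        , 281.6905313 ],
       [  0.        , 318.00775382, 207.73396487],
       [  0.        ,   0.        ,   1.        ]]), 'mount': array([[-4.53355449e-04,  9.59753074e-01,  2.80844851e-01,
         8.09228963e-02],
       [ 9.99999634e-01,  6.38756545e-04, -5.68617421e-04,
        -1.38936107e-04],
       [-7.25123805e-04,  2.80844491e-01, -9.59753013e-01,
        -1.58924608e-01],
       [ 0.00000000e+00,  0.00000000e+00,  0.00000000e+00,
         1.00000000e+00]])}
{'time_s': 0.15, 'joint_positions': array([-1.29351886e+00,  4.94034607e-01,  1.34598694e+00, -9.32068293e-06,
        1.30249139e+00, -9.55249973e-02]), 'qvel': array([ 0.00059848, -0.00109973, -0.00060585,  0.00014209, -0.00096459,
        0.00033878]), 'joint_efforts': array([ 2.61714231e-03, -8.79197288e+01, -3.82047129e+01,  7.09912903e-02,
        5.02876088e-02, -6.77787980e-06]), 'ee_pos': array([ 0.22755027, -0.58180385,  0.2244795 ]), 'tool_rot': array([ 9.82677201e-01,  1.85324869e-01, -4.62330735e-05, -4.57837069e-04]), 'force': array([ 0.02357369, -0.36798077,  0.49509846]), 'wrist_torque': array([-0.05209254,  0.03154467, -0.03090949]), 'opening': 0.0909028233964397} 0.011
```

View pics/top0.png

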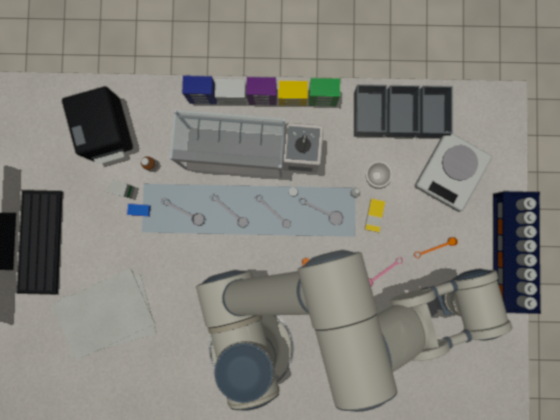

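View pics/scene0.png

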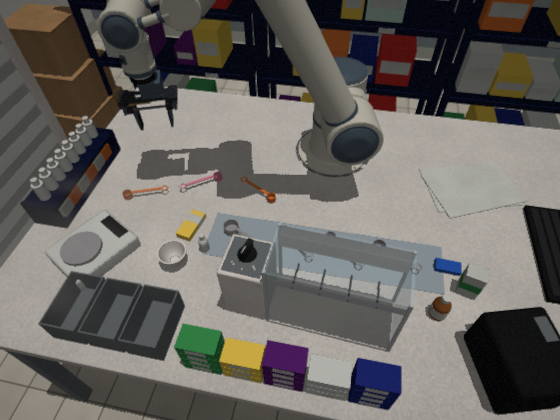

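Run:
```python
from h import *
z=np.load('top0.npz'); im,d,K,A,e=[z[k] for k in('im','d','K','A','e')]
P=pts(d,K,A,e)
for n,u,v in [('eyeA',166,202),('bowlA',199,219),('eyeB',214,197),('bowlB',243,222),('eyeC',259,198),('bowlC',287,223),('eyeD',303,201),('bowlD',336,218),('knob',302,146)]:
    print(n,ray((u,v),0.02 if n!='knob' else .25,K,A,e)[0].round(3),P[v,u].round(3))
# unit top: points at z~.21
m=(P[...,2]>.19)&(P[...,2]<.23)&(P[...,0]>.6)&(P[...,0]<.95)&(d>0)
vv,uu=np.nonzero(m); print(len(vv), P[m].mean(0))
n,l,st,c=cv2.connectedComponentsWithStats(m.astype(np.uint8))
for i in range(1,n):
    if st[i,4]>60:
        q=P[l==i]; print(st[i],q.mean(0).round(3),cv2.minAreaRect(q[:,:2].astype(np.float32)*1000))
save('c1',cv2.resize(im[100:260,120:400],None,fx=2.85,fy=2.85,interpolation=cv2.INTER_CUBIC))
z=np.load('scene0.npz'); im=z['im']
save('c2',cv2.resize(im[200:350,190:460],None,fx=2.9,fy=2.9,interpolation=cv2.INTER_CUBIC))
```

```text
eyeA [0.496 0.301 0.02 ] [0.496 0.302 0.015]
bowlA [0.44  0.185 0.02 ] [0.44  0.188 0.003]
eyeB [0.516 0.136 0.02 ] [ 0.519  0.139 -0.008]
bowlB [0.432 0.034 0.02 ] [ 0.433  0.036 -0.006]
eyeC [ 0.516 -0.019  0.02 ] [ 0.518 -0.018 -0.003]
bowlC [ 0.432 -0.117  0.02 ] [ 0.432 -0.117  0.004]
eyeD [ 0.508 -0.171  0.02 ] [ 0.51  -0.171  0.002]
bowlD [ 0.452 -0.285  0.02 ] [ 0.453 -0.287 -0.002]
knob [ 0.659 -0.158  0.25 ] [ 0.66  -0.158  0.245]
1550 [ 0.66939126 -0.14205692  0.20989682]
[ 282  123   41   43 1460] [ 0.673 -0.159  0.21 ] ((675.5346069335938, -159.16212463378906), (120.25021362304688, 127.34196472167969), 86.54927062988281)
[172 160  69   7  83] [0.607 0.139 0.215] ((607.2915649414062, 137.9208526611328), (214.41998291015625, 2.240863800048828), 86.25963592529297)
```

View pics/c1.png

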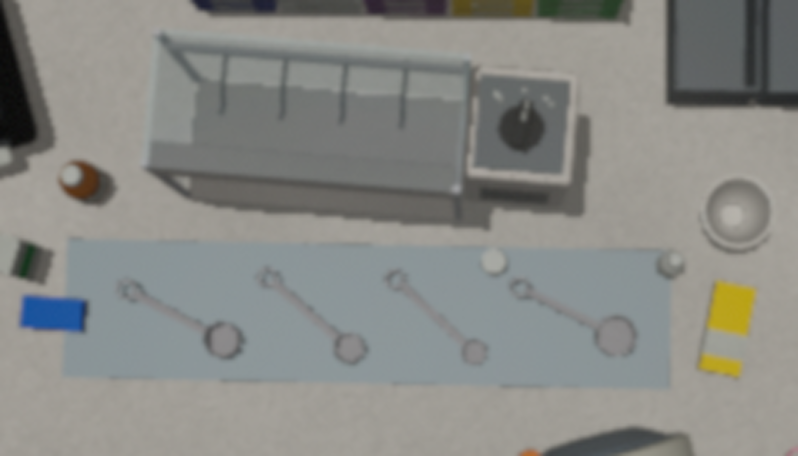

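View pics/c2.png

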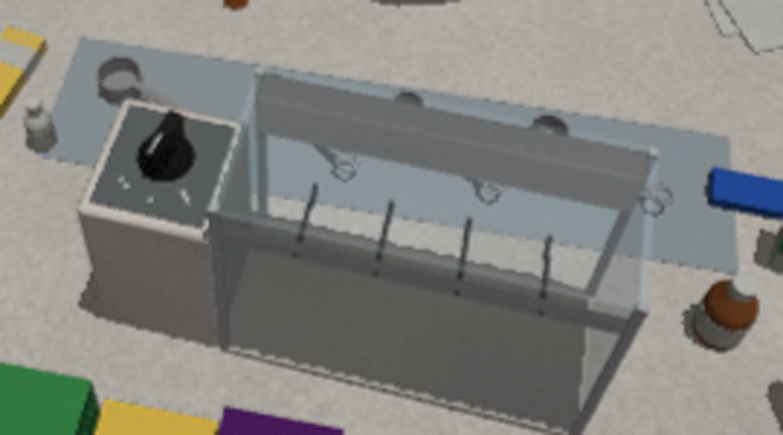

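The four steel scoops lie on the blue mat in the top view, eye then bowl:
- (166,202)-(199,219)
- (214,197)-(243,222)
- (259,198)-(287,223)
- (303,201)-(336,218)

The look-alikes to leave alone are orange at (306,262), pink at (385,270) and orange at (435,248). The knob is at (302,146) and looks to be at fan. I'll move above the dryer for a close look.

Call:
send_rows(series=[[[0, 0, -8], [40, 50, 40], 60], [[0, 0, -16], [75, 90, 80], 60], [[0, 0, -25], [110, 130, 120], 60], [[0, 0, -25], [135, 170, 160], 60], [[0, 0, -25], [150, 200, 195], 60]])

```text
time_s: 0.65
ee_pos: [0.3507, -0.4231, 0.3748]
tool_rot: [0.999, -0.032, -0.0, -0.001]
force: [0.2, -0.1, -0.2]
opening: 0.0601
```

Call:
send_rows(series=[[[0, 0, 0], [20, 40, 0], 60], [[0, 0, 0], [40, 85, 0], 60], [[0, 0, 0], [60, 130, 0], 60], [[0, 0, 0], [80, 175, 0], 60], [[0, 0, 0], [100, 220, 0], 60]])

```text
time_s: 1.15
ee_pos: [0.451, -0.2011, 0.3747]
tool_rot: [0.999, -0.032, -0.0, -0.001]
force: [1.4, -1.1, 1.1]
opening: 0.0599
```

Call:
send_rows(series=[[[0, 0, 0], [30, 40, 0], 60], [[0, 0, 0], [60, 80, 0], 60], [[0, 0, 0], [90, 120, 0], 60], [[0, 0, 0], [110, 150, 0], 60], [[0, 0, 0], [110, 170, 0], 60]])

```text
time_s: 1.65
ee_pos: [0.5627, -0.0286, 0.3739]
tool_rot: [1.0, -0.031, -0.0, -0.001]
force: [-0.3, -0.2, -0.9]
opening: 0.06
```

Call:
send_rows(series=[[[0, 0, 0], [20, 30, 20], 40], [[0, 0, 0], [40, 50, 40], 40], [[0, 0, 0], [40, 50, 50], 40]])

```text
time_s: 1.95
ee_pos: [0.6044, 0.0239, 0.4246]
tool_rot: [1.0, -0.03, 0.0, -0.001]
force: [-0.5, -0.4, -0.6]
opening: 0.0407
```

Run:
```python
from h import *
r=cam("wrist"); save('w1',r[0]); np.savez('w1.npz',im=r[0],d=r[1],K=r[2],A=r[3],e=r[4]); print(r[4],bot.sense()['ee_pos'])
```

```text
[0.68501011 0.01918339 0.58356494] [0.60379004 0.02257575 0.42580102]
```

View pics/w1.png

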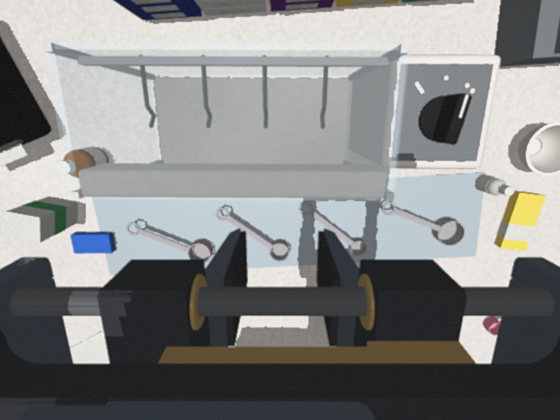

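Run:
```python
from h import *
z=np.load('w1.npz'); im,d,K,A,e=[z[k] for k in('im','d','K','A','e')]
P=pts(d,K,A,e)
print('unit px',P[70,405:495:15].round(3).tolist())
m=(abs(P[...,2]-.21)<.006)&(d>0); n,l,st,c=cv2.connectedComponentsWithStats(m.astype(np.uint8))
for i in range(1,n):
    if st[i,4]>30:
        q=P[l==i]; print(st[i],q.mean(0).round(4))
        if st[i,4]>2000: print(cv2.minAreaRect(q[:,:2].astype(np.float32)*1000), [q[:,k].min().round(4) for k in(0,1)],[q[:,k].max().round(4) for k in(0,1)])
# hook candidates
m=(P[...,2]>.185)&(P[...,2]<.225)&(d>0); m[:, :100]=0; m[:60]=0; m[135:]=0; m[:,345:]=0
n,l,st,c=cv2.connectedComponentsWithStats(m.astype(np.uint8))
for i in range(1,n):
    if st[i,4]>8:
        q=P[l==i]; print('hk',st[i],q.mean(0).round(4),q[q[:,0].argmin()].round(4),q[q[:,0].argmax()].round(4))
# white line
g=im.astype(int).min(2); mk=np.zeros_like(m); mk[88:125,452:476]=1
ms=(g>170)&(P[...,2]>.235)&(mk>0); v,u=np.nonzero(ms); print(len(v),P[ms].mean(0))
w=ray(np.c_[u,v],.252,K,A,e); print(w[v.argmin()],w[v.argmax()]); 
c0=w.mean(0); U=np.linalg.svd(w[:,:2]-c0[:2])[2][0]; print(c0,np.degrees(np.arctan2(*U[::-1])))
km=(P[...,2]>.245)&(P[...,2]<.26)&(P[...,1]<-.1)&(d>0); q=P[km]; print('knob top',len(q),cv2.minAreaRect(q[:,:2].astype(np.float32)*1000))
save('c3',np.hstack([cv2.resize(im[60:150,120:250],None,fx=3,fy=3,interpolation=cv2.INTER_CUBIC),cv2.resize(im[60:150,400:495],None,fx=3,fy=3,interpolation=cv2.INTER_CUBIC)]))
```

```text
unit px [[0.719, -0.099, 0.259], [0.723, -0.132, 0.21], [0.722, -0.148, 0.211], [0.721, -0.165, 0.211], [0.72, -0.181, 0.21], [0.719, -0.198, 0.209]]
[ 397   54  103  115 8009] [ 0.6796 -0.1652  0.2098]
((675.0569458007812, -165.44871520996094), (101.4085922241211, 124.6974105834961), 86.57337188720703) [np.float64(0.6105), np.float64(-0.2191)] [np.float64(0.7398), np.float64(-0.1116)]
62 [ 0.68294406 -0.16025026  0.25183223]
[ 0.69281269 -0.16189697  0.252     ] [ 0.67221386 -0.15803116  0.252     ]
[ 0.68294656 -0.16015968  0.252     ] 166.70686015654286
knob top 805 ((699.942626953125, -138.4847412109375), (110.85063934326172, 42.26048278808594), 31.37749481201172)
```

View pics/c3.png

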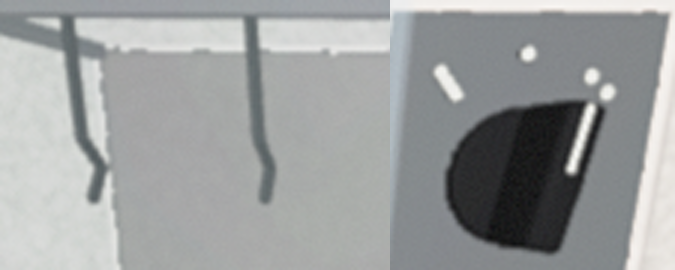

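Run:
```python
from h import *
z=np.load('w1.npz'); im,d,K,A,e=[z[k] for k in('im','d','K','A','e')]
P=pts(d,K,A,e)
g=cv2.cvtColor(im,cv2.COLOR_RGB2GRAY).astype(np.float32)
bg=cv2.medianBlur(g.astype(np.uint8),17).astype(int)
mk=((bg-g)>25); mk[:68]=0; mk[132:]=0; mk[:,:130]=0; mk[:,340:]=0
for lo,hi in((138,160),(198,216),(255,275),(313,332)):
    out=[]
    for r in range(70,131,3):
        c=np.nonzero(mk[r,lo:hi])[0]
        if len(c): out.append((r,round(lo+c.mean(),1)))
    v,u=np.nonzero(mk[:,lo:hi]); print(out, v.max())
    s=[(c,r) for r,c in out if 72<r<100]; b=ray(s,.211,K,A,e)
    print(' shank line y=%.4f at x=%.3f..%.3f az %.2f'%(b[:,1].mean(),b[-1,0],b[0,0],np.degrees(np.arctan2(b[0,1]-b[-1,1],b[0,0]-b[-1,0]))))
    print(' tip',ray((out[-1][1],v.max()),.2075,K,A,e)[0].round(4))
# knob marks on the unit top
w=(im.min(2)>175)&(abs(P[...,2]-.21)<.006); w[:64]=0; w[100:]=0; w[:,:408]=0; w[:,482:]=0
n,l,st,c=cv2.connectedComponentsWithStats(w.astype(np.uint8))
for i in range(1,n): print('mark',st[i],ray(c[i],.210,K,A,e)[0].round(4))
# plate edges via brightness
for r in (75,85,140): print(r,[int(x) for x in g[r,395:500:3]])
```

```text
[(70, np.float64(142.5)), (73, np.float64(142.5)), (76, np.float64(149.0)), (79, np.float64(143.5)), (82, np.float64(143.5)), (85, np.float64(144.0)), (88, np.float64(144.5)), (91, np.float64(145.0)), (94, np.float64(145.0)), (97, np.float64(146.0)), (100, np.float64(146.0)), (103, np.float64(146.0)), (106, np.float64(147.0)), (109, np.float64(148.5)), (112, np.float64(151.0)), (115, np.float64(153.0)), (118, np.float64(152.5)), (121, np.float64(151.5)), (124, np.float64(151.0)), (127, np.float64(150.5))] 127
 shank line y=0.1683 at x=0.713..0.738 az -1.46
 tip [0.6807 0.1713 0.2075]
[(70, np.float64(203.5)), (73, np.float64(203.5)), (76, np.float64(204.0)), (79, np.float64(204.0)), (82, np.float64(204.0)), (85, np.float64(204.5)), (88, np.float64(205.0)), (91, np.float64(205.0)), (94, np.float64(205.0)), (97, np.float64(205.0)), (100, np.float64(205.5)), (103, np.float64(205.5)), (106, np.float64(206.0)), (109, np.float64(207.0)), (112, np.float64(208.0)), (115, np.float64(209.0)), (118, np.float64(209.0)), (121, np.float64(208.5)), (124, np.float64(208.0)), (127, np.float64(208.0))
[... 1308 characters left out ...]
61   0.21  ]
mark [415  81  10  13  60] [ 0.7051 -0.1326  0.21  ]
mark [465  83   5   5  21] [ 0.7042 -0.1847  0.21  ]
mark [470  88   5   6  22] [ 0.6984 -0.1909  0.21  ]
75 [155, 230, 185, 177, 144, 138, 136, 139, 137, 137, 136, 135, 136, 136, 135, 135, 131, 193, 132, 135, 135, 135, 135, 134, 135, 134, 133, 133, 133, 136, 132, 132, 183, 241, 218]
85 [171, 200, 184, 168, 137, 138, 134, 233, 228, 137, 137, 137, 136, 135, 137, 134, 135, 135, 135, 135, 135, 133, 135, 151, 240, 148, 135, 136, 135, 133, 135, 129, 241, 225, 231]
140 [182, 171, 136, 137, 138, 137, 137, 136, 136, 136, 136, 131, 92, 47, 22, 21, 24, 38, 42, 42, 35, 121, 136, 136, 135, 135, 135, 134, 152, 238, 218, 225, 225, 230, 228]
```

The knob sits at (445,115) in the wrist view. Its pointer is about -13° in world azimuth, near fan, and off should be about +36°. The dryer origin is about (0.678, 0.072) with yaw -3.8°, hook pitch measures 65.8 mm against 66, and the duct front agrees. Next I'll grip the selector.

Call:
send_rows(series=[[[0, 0, -5], [15, -45, 0], 40], [[0, 0, -10], [35, -90, -20], 40], [[0, 0, -10], [55, -135, -55], 40], [[0, 0, -10], [69, -181, -90], 40], [[0, 0, -10], [69, -181, -125], 40]])

```text
time_s: 2.5
ee_pos: [0.6731, -0.1622, 0.3023]
tool_rot: [0.993, -0.119, 0.002, -0.0]
force: [0.3, 0.6, -0.8]
opening: 0.0403
```

Run:
```python
from h import *
s=bot.sense(); print(s['ee_pos'], R.from_quat(s['tool_rot']).as_matrix().round(3).tolist())
```

```text
[ 0.67310399 -0.16223224  0.30227318] [[0.972, -0.235, 0.005], [-0.235, -0.972, 0.0], [0.004, -0.001, -1.0]]
```

Now I'll go down, close and turn +55°, slightly past off.

Call:
send_rows(series=[[[0, 0, 0], [0, 4, -35], 40], [[0, 0, 0], [0, 4, -67], 40], [[0, 0, 0], [0, 4, -67], 20], [[0, 0, 0], [0, 4, -67], 0], [[0, 0, 0], [0, 4, -67], 0]])

```text
time_s: 3.0
ee_pos: [0.6725, -0.1587, 0.2352]
tool_rot: [0.993, -0.119, 0.002, -0.0]
force: [-0.0, -0.4, 0.4]
opening: 0.0191
```

Call:
send_rows(series=[[[0, 0, 0], [0, 0, 0], 0], [[0, 0, 0], [0, 0, 0], 0], [[0, 0, 0], [0, 0, 0], 0]])

```text
time_s: 3.3
ee_pos: [0.6725, -0.1586, 0.2354]
tool_rot: [0.993, -0.119, 0.002, -0.0]
force: [1.4, 2.5, 0.7]
opening: 0.0139
```

Call:
send_rows(series=[[[0, 0, 8], [0, 0, 0], 0], [[0, 0, 16], [0, 0, 0], 0], [[0, 0, 24], [0, 0, 0], 0], [[0, 0, 32], [0, 0, 0], 0], [[0, 0, 40], [0, 0, 0], 0]])

```text
time_s: 3.8
ee_pos: [0.6723, -0.1564, 0.2354]
tool_rot: [0.973, 0.231, 0.002, -0.003]
force: [-0.5, 18.1, 4.8]
opening: 0.0141
```

Call:
send_rows(series=[[[0, 0, 6], [0, 1, 0], 0], [[0, 0, 11], [0, 1, 0], 0], [[0, 0, 11], [0, 1, 0], 0]])

```text
time_s: 4.1
ee_pos: [0.672, -0.1555, 0.2354]
tool_rot: [0.946, 0.324, 0.001, -0.003]
force: [-1.1, 0.2, 0.9]
opening: 0.014
```

Call:
send_rows(series=[[[0, 0, 0], [0, 0, 0], 20], [[0, 0, 0], [0, 0, 0], 40], [[0, 0, 0], [0, 0, 40], 40], [[0, 0, 0], [-30, 0, 80], 40], [[0, 0, 0], [-60, 0, 120], 40]])

```text
time_s: 4.6
ee_pos: [0.6113, -0.1555, 0.3563]
tool_rot: [0.946, 0.324, 0.001, -0.003]
force: [0.7, -0.7, 0.5]
opening: 0.04
```

Call:
send_rows(series=[[[0, 0, -8], [-20, 40, 10], 40], [[0, 0, -8], [-20, 80, 10], 40], [[0, 0, -8], [-20, 100, 10], 40]])

```text
time_s: 4.9
ee_pos: [0.5907, -0.0531, 0.3675]
tool_rot: [0.967, 0.256, 0.002, -0.003]
force: [0.9, -0.6, -0.5]
opening: 0.0402
```

```bash
cat > knob.py <<'E'
from h import *
def knob(r):
    im,d,K,A,e=r; P=pts(d,K,A,e)
    ms=(im.min(2)>150)&(P[...,2]>.238)&(P[...,2]<.262)&(np.hypot(P[...,0]-.673,P[...,1]+.158)<.03)
    v,u=np.nonzero(ms); w=ray(np.c_[u,v],.252,K,A,e)[:,:2]; c=w.mean(0); U=np.linalg.svd(w-c)[2][0]
    if U@(c-[.673,-.158])<0: U=-U
    return len(v),c,np.degrees(np.arctan2(U[1],U[0])),np.degrees(np.arctan2(c[1]+.158,c[0]-.673))
E
python3 - <<'E'
from knob import *
r=cam("wrist"); save('w2',r[0]); np.savez('w2.npz',im=r[0],d=r[1],K=r[2],A=r[3],e=r[4]); print(bot.sense()['ee_pos'],knob(r))
E
```

```text
[ 0.59087784 -0.05124951  0.36708933] (75, array([ 0.68064175, -0.14949753]), np.float64(36.82505608921965), np.float64(48.05182429106455))
```

View pics/w2.png

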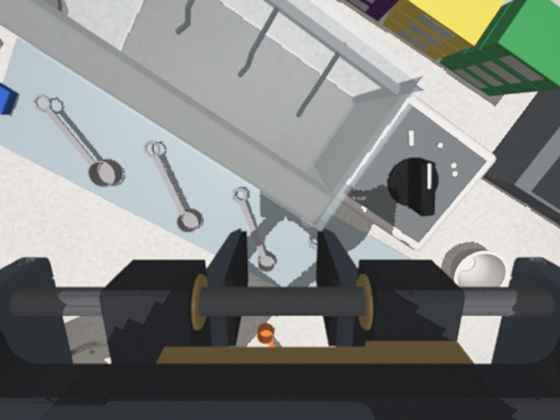

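The pointer measures 36.8°, so the selector is at off (expected 36.3°). Next I'll locate the scoops in this view by colour.

```bash
cat > scoop.py <<'E'
from h import *
def scoops(r,dbg=None):
    im,d,K,A,e=r; i=im.astype(int); P=ray(np.stack(np.meshgrid(np.arange(560),np.arange(420)),-1).reshape(-1,2),.025,K,A,e).reshape(420,560,3)
    reg=(P[...,0]>.37)&(P[...,0]<.585)&(P[...,1]>-.36)&(P[...,1]<.37)
    m=(reg&((i[...,2]-i[...,0])<14)&(i.max(2)>45)&((i.max(2)-i.min(2))<40)).astype(np.uint8)
    m=cv2.morphologyEx(m,cv2.MORPH_CLOSE,np.ones((3,3)))
    if dbg: save(dbg,m[...,None].repeat(3,2)*255)
    n,l,st,_=cv2.connectedComponentsWithStats(m); out=[]
    for k in range(1,n):
        if st[k,4]<80: continue
        w=P[l==k][:,:2]; c=w.mean(0); U=np.linalg.svd(w-c,full_matrices=False)[2][0]; t=(w-c)@U
        L=np.ptp(t)
        if not .125<L<.21: continue
        if (t>0).sum()>(t<0).sum(): pass
        if abs(t.max())<abs(t.min()): U=-U; t=-t     # eye is far from the centroid
        N=np.array([-U[1],U[0]]); s=(w-c)@N
        h=(t<t.max()-.035)&(t>t.max()-.09)            # handle section
        p=np.polyfit(t[h],s[h],1); U=U+p[0]*N; U/=np.linalg.norm(U); N=np.array([-U[1],U[0]])
        c=c+p[1]*N; t=(w-c)@U; s=(w-c)@N
        E=c+U*(t.max()-.013); b=t<t.max()-.11; 
        out.append((E.round(4),round(np.degrees(np.arctan2(U[1],U[0])),1),'L%.0f w%.0f hw%.0f eyeoff%.1f'%(L*1000,np.ptp(s[b])*1000,np.ptp(s[h])*1000,s[t>t.max()-.02].mean()*1000),st[k,:2]))
    return out
E
python3 - <<'E'
from scoop import *
for f in('w2','w1','top0'):
    z=np.load(f+'.npz'); r=[z[k] for k in('im','d','K','A','e')]; print(f)
    for o in scoops(r,'m'+f): print(o)
E
```

```text
w2
(array([0.5039, 0.3078]), np.float64(63.5), 'L171 w58 hw28 eyeoff4.0', array([33, 94], dtype=int32))
(array([0.5208, 0.1373]), np.float64(50.2), 'L161 w47 hw21 eyeoff1.6', array([144, 141], dtype=int32))
w1
top0
```

Call:
send_rows(series=[[[0, 0, 8], [-35, 35, 0], 40], [[0, 0, 16], [-70, 70, 0], 40], [[0, 0, 24], [-105, 105, -20], 40], [[0, 0, 34], [-128, 140, -40], 40], [[0, 0, 34], [-128, 180, -60], 40]])

```text
time_s: 5.45
ee_pos: [0.4602, 0.1294, 0.3071]
tool_rot: [0.848, 0.53, 0.001, -0.004]
force: [1.4, -0.6, 0.1]
opening: 0.04
```

Call:
send_rows(series=[[[0, 0, 0], [0, 40, -20], 40], [[0, 0, 0], [0, 80, -45], 40], [[0, 0, 0], [0, 100, -85], 40], [[0, 0, 0], [0, 100, -107], 40], [[0, 0, 0], [0, 100, -107], 40]])

```text
time_s: 5.95
ee_pos: [0.4586, 0.2292, 0.1976]
tool_rot: [0.848, 0.53, -0.001, -0.004]
force: [0.5, 0.5, 0.6]
opening: 0.0398
```

Run:
```python
from scoop import *
r=cam("wrist"); np.savez('w3.npz',im=r[0],d=r[1],K=r[2],A=r[3],e=r[4]); s=bot.sense(); print(s['ee_pos'],s['tool_rot'])
for o in scoops(r,'mw3'): print(o)
m=cv2.imread('pics/mw3.png'); save('w3',np.hstack([r[0],m])[:, :])
im=cv2.resize(np.hstack([r[0],m]),(800,300)); save('w3',im)
```

```text
[0.45964613 0.22915721 0.19952337] [ 8.48155077e-01  5.29734391e-01 -6.79850789e-05 -3.79942546e-03]
```

View pics/w3.png

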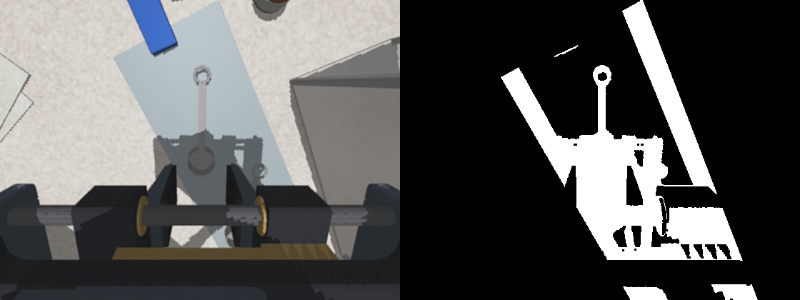

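```bash
cat > eye.py <<'E'
from h import *
def grid(z,K,A,e): return ray(np.stack(np.meshgrid(np.arange(560),np.arange(420)),-1).reshape(-1,2),z,K,A,e).reshape(420,560,3)
def eye(r,z,E0,az):
    im,d,K,A,e=r; i=im.astype(int); W=grid(z,K,A,e)[...,:2]
    E0=np.array(E0); 
    for _ in range(3):
        U=np.array([np.cos(np.radians(az)),np.sin(np.radians(az))]); N=np.array([-U[1],U[0]])
        t=(W-E0)@U; s=(W-E0)@N
        m=(abs(s)<.019)&(t>-.062)&(t<.03)&((i[...,2]-i[...,0])<15)&(i.max(2)>60)
        n,l,st,_=cv2.connectedComponentsWithStats(m.astype(np.uint8)); k=1+st[1:,4].argmax(); m=l==k
        h=m&(t<-.02)&(abs(s)<.012); p=np.polyfit(t[h],s[h],1)
        tip=np.percentile(t[m],99.7); ew=m&(t>tip-.024)
        az+=np.degrees(np.arctan(p[0])); E0=E0+U*(tip-.013)+N*(s[ew].max()+s[ew].min())/2
    return E0.round(4),round(az,1),'px%d handle w %.1f, eye width %.1f, handle off %.1f'%(m.sum(),h.sum()/max(1,m.sum()),np.ptp(s[ew])*1e3,np.polyval(p,0)*1e3)
def plan(E,az,sg=.085):
    "TCP offset from now to grasp point over the handle + turn about z"
    s=bot.sense(); Rm=R.from_quat(s['tool_rot']).as_matrix(); U=np.array([np.cos(np.radians(az)),np.sin(np.radians(az))])
    G=np.array(E)-sg*U; a=np.degrees(np.arctan2(Rm[1,0],Rm[0,0]))
    print('tcp',s['ee_pos'].round(4),'tool az %.1f'%a,'tilt',Rm[:,2].round(3),'G',G.round(4),'d mm',((G-s['ee_pos'][:2])*1e3).round(1),'turn %.1f'%(az-a),'lean axis (tool y)',Rm[:,1].round(3))
E
python3 - <<'E'
from eye import *
z=np.load('w3.npz'); r=[z[k] for k in('im','d','K','A','e')]
o=eye(r,.026,(.50,.305),64); print(o); plan(o[0],o[1])
E
```

```text
(array([0.4988, 0.3098]), np.float64(63.6), 'px1024 handle w 0.5, eye width 25.7, handle off 0.6')
tcp [0.4596 0.2292 0.1995] tool az 64.0 tilt [-0.004  0.006 -1.   ] G [0.461  0.2337] d mm [1.4 4.5] turn -0.4 lean axis (tool y) [ 0.899 -0.439 -0.007]
```

Call:
send_rows(series=[[[4.5, -2.2, 0], [0, 2, -45], 40], [[9, -4.4, 0], [1, 4, -90], 40], [[9, -4.4, 0], [1, 4, -130], 40], [[9, -4.4, 0], [1, 4, -160], 40], [[9, -4.4, 0], [1, 4, -175], 40]])

```text
time_s: 6.5
ee_pos: [0.4615, 0.2325, 0.0238]
tool_rot: [0.845, 0.527, 0.074, -0.05]
force: [0.9, 0.7, 0.2]
opening: 0.0404
```

Call:
send_rows(series=[[[0, 0, 0], [0, 0, 0], 20], [[0, 0, 0], [0, 0, 0], 0], [[0, 0, 0], [0, 0, 0], 0], [[0, 0, 0], [0, 0, 0], 0], [[0, 0, 0], [0, 0, 0], 0]])

```text
time_s: 7.0
ee_pos: [0.4624, 0.2327, 0.0248]
tool_rot: [0.845, 0.527, 0.075, -0.05]
force: [0.9, 1.4, 5.8]
opening: 0.0091
```

Call:
send_rows(series=[[[0, 0, 0], [0, 0, 20], 0], [[0, 0, 0], [0, 0, 60], 0], [[0, 0, 0], [0, 0, 100], 0], [[0, 0, 0], [0, 0, 110], 0], [[0, 0, 0], [0, 0, 110], 0]])

```text
time_s: 7.5
ee_pos: [0.4632, 0.233, 0.1365]
tool_rot: [0.845, 0.527, 0.077, -0.049]
force: [0.2, 0.2, -1.3]
opening: 0.0095
```

Run:
```python
from eye import *
s=bot.sense(); print(s['ee_pos'],R.from_quat(s['tool_rot']).as_matrix().round(3).tolist(),s['opening'],s['force'])
r=cam("wrist"); np.savez('w4.npz',im=r[0],d=r[1],K=r[2],A=r[3],e=r[4]); save('w4',r[0][:330])
```

```text
[0.46322007 0.23303527 0.13652286] [[0.432, 0.898, 0.078], [0.883, -0.439, 0.164], [0.182, -0.002, -0.983]] 0.009516135751159024 [ 0.23346492  0.17827021 -1.27602333]
```

View pics/w4.png

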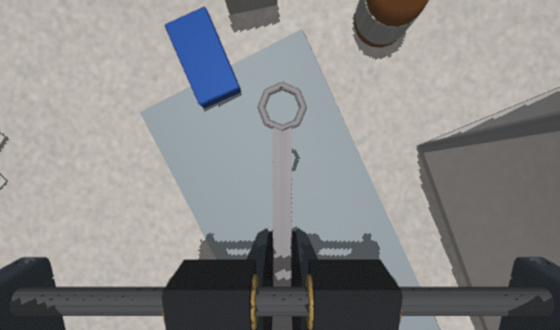

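Scoop A is held, with the ring at (282,106). Now I'll measure the eye in tool coordinates and plan the hooking poses.

```bash
cat > hang.py <<'E'
from eye import *
O=np.array([.678,.072,0]); YAW=-3.8
Dr=R.from_euler('z',YAW,degrees=True).as_matrix()
HK={1:99,2:33,3:-33,4:-99}
M=np.array(bot.get_calibration('wrist')['mount'])
def eyetool(r,pred=(.0837,0,.0137)):
    "eye centre in tool coordinates from the wrist picture, from depth on the ring"
    im,d,K,A,e=r
    q=(np.array(pred)-M[:3,3])@M[:3,:3]; u=K[0,0]*q[0]/-q[2]+K[0,2]; v=-K[1,1]*q[1]/-q[2]+K[1,2]
    vv,uu=np.mgrid[:420,:560]; m=(d>0)&(abs(d+q[2])<.03)&(np.hypot(uu-u,vv-v)<34)
    c=np.stack([(uu-K[0,2])/K[0,0]*d,-(vv-K[1,2])/K[1,1]*d,-d],-1)[m]@M[:3,:3].T+M[:3,3]
    top=np.percentile(c[:,0],99); ring=c[c[:,0]>top-.026]
    n,l,st,_=cv2.connectedComponentsWithStats(m.astype(np.uint8))
    E=np.array([top-.013,(ring[:,1].max()+ring[:,1].min())/2,np.median(ring[:,2])])
    print('pred px',u.round(),v.round(),'n',len(c),'eye_tool',E.round(4),'width %.1f'%(np.ptp(ring[:,1])*1e3)); return E
def target(hook,ex,ez,elev,Et,lean=10,dy=0):
    "shift (mm) and turn (deg) that put the eye at dryer (ex,hook y,ez) mm with handle elevation elev"
    s=bot.sense(); Rn=R.from_quat(s['tool_rot']); p=np.array(s['ee_pos'])
    a=np.radians(elev+lean); x=np.array([np.cos(a),0,np.sin(a)]); zt=np.array([np.sin(a),0,-np.cos(a)]); y=np.cross(zt,x)
    Rt=Dr@np.c_[x,y,zt]
    E=O+Dr@(np.array([ex,HK[hook]+dy,ez])/1e3); pt=E-Rt@np.array(Et)
    rv=(R.from_matrix(Rt)*Rn.inv()).as_rotvec(degrees=True)
    print((ex,ez,elev),'turn',rv.round(1),'|%.0f|'%np.linalg.norm(rv),'shift',((pt-p)*1e3).round(1))
def eyenow(Et):
    s=bot.sense(); E=Dr.T@(np.array(s['ee_pos'])+R.from_quat(s['tool_rot']).as_matrix()@np.array(Et)-O)*1e3
    X=Dr.T@R.from_quat(s['tool_rot']).as_matrix()
    print('t',round(s['time_s'],2),'eye dryer',E.round(1),'tool elev %.1f'%np.degrees(np.arctan2(X[2,0],X[0,0])),'yaw %.1f roll %.3f'%(np.degrees(np.arctan2(X[1,2],X[0,2])),X[2,1]),'F',np.round(s['force'],1),'open',round(s['opening']*1e3,1))
E
python3 - <<'E'
from hang import *
z=np.load('w4.npz'); r=[z[k] for k in('im','d','K','A','e')]
Et=eyetool(r); eyenow(Et)
target(1,-110,170,45,Et)
E
```

```text
pred px 280.0 108.0 n 1227 eye_tool [0.0831 0.0008 0.0143] width 25.7
t 7.55 eye dryer [-193.1  223.9  135.9] tool elev 25.8 yaw 69.0 roll -0.004 F [-0.3 -0.5  0. ] open 9.7
(-110, 170, 45) turn [ 23.5 -41.  -64.2] |80| shift [ 53.1 -50.  -24.9]
```

Call:
send_rows(series=[[[2.3, -4.1, -6.4], [5, -5, 2], 0], [[4.6, -8.2, -12.8], [10, -10, 4], 0], [[7, -12.3, -19.2], [15, -15, 6], 0], [[9.4, -16.4, -25.6], [20, -20, 8], 0], [[11.7, -20.5, -32], [25, -25, 10], 0]])

```text
time_s: 8.05
ee_pos: [0.4879, 0.2054, 0.152]
tool_rot: [0.924, 0.265, 0.275, -0.022]
force: [15.5, -6.2, 7.5]
opening: 0.0093
```

Call:
send_rows(series=[[[2.3, -4.1, -6.4], [5, -5, 0], 0], [[4.6, -8.2, -12.8], [10, -10, 0], 0], [[7, -12.3, -19.2], [15, -15, 0], 0], [[9.4, -16.4, -25.6], [20, -20, -15], 0], [[11.7, -20.5, -32], [28, -25, -30], 0]])

```text
time_s: 8.55
ee_pos: [0.4895, 0.2075, 0.1537]
tool_rot: [0.94, 0.198, 0.276, -0.008]
force: [1.0, 0.3, -1.2]
opening: 0.009
```

Run:
```python
from hang import *
r=cam('wrist'); Et=eyetool(r,(.0831,.0008,.0143)); eyenow(Et)
target(1,-100,172,45,Et)
target(1,-32,178,45,Et);target(1,-12,217,45,Et)
```

```text
pred px 283.0 109.0 n 1240 eye_tool [ 0.083  -0.0002  0.0147] width 25.8
t 8.6 eye dryer [-128.2  160.   184.1] tool elev 35.0 yaw 17.4 roll 0.088 F [ 0.  -0.8 -0.5] open 9.5
(-100, 172, 45) turn [  8.6 -22.4 -24.2] |34| shift [ 36.2 -27.2 -40.7]
(-32, 178, 45) turn [  8.6 -22.4 -24.2] |34| shift [104.1 -31.7 -34.7]
(-12, 217, 45) turn [  8.6 -22.4 -24.2] |34| shift [124.  -33.    4.3]
```

Run:
```python
from hang import *
s=bot.sense(); print(s['joint_positions'].round(3))
```

```text
[ 0.318  0.348  2.126 -0.367  0.118  1.837]
```

Call:
send_rows(series=[[[0, 0, 6], [0, 5, 20], 0], [[0, 0, 12], [0, 10, 40], 0], [[0, 0, 18], [0, 15, 60], 0], [[0, 0, 24], [0, 20, 80], 0], [[0, 0, 30], [0, 20, 90], 0]])

```text
time_s: 9.1
ee_pos: [0.4889, 0.2258, 0.234]
tool_rot: [0.898, 0.348, 0.264, -0.049]
force: [0.2, -0.8, -1.0]
opening: 0.0092
```

```bash
cat > kin.py <<'E'
import numpy as np
from scipy.spatial.transform import Rotation as R
from scipy.optimize import least_squares
def fk(j,p,s4=1,s6=-1):
    a1,d1,L2,a3,L3,dT=p; y=lambda a:R.from_euler('y',a); z=lambda a:R.from_euler('z',a)
    R3=y(j[1]+j[2]); Rw=R3*z(s4*j[3])*y(j[4])
    P=np.array([a1,0,d1])+y(j[1]).apply([0,0,L2])+R3.apply([a3,0,L3])+Rw.apply([0,0,dT])
    return z(j[0]).apply(P), z(j[0])*Rw*z(s6*0+j[5])
E
python3 - <<'E'
from hang import *; from kin import *
s=bot.sense(); D=[([-1.29351886,.494034607,1.34598694,0,1.30249139,-.0955],[.22755,-.581804,.22448],[.98267,.185325,-4.6e-5,-4.6e-4]),
([.318,.348,2.126,-.367,.118,1.837],[.4895,.2075,.1537],[.94,.198,.276,-.008]),(list(s['joint_positions']),list(s['ee_pos']),list(s['tool_rot']))]
print(np.round(s['joint_positions'],3),s['ee_pos'],s['tool_rot']); eyenow((.083,-.0002,.0147))
import json; json.dump([[list(map(float,a)) for a in t] for t in D],open('kin.json','w'))
for s4 in(1,-1):
    f=lambda p:np.concatenate([fk(j,p,s4)[0]-np.array(q) for j,q,_ in D])
    o=least_squares(f,[.1,.35,.45,0,.45,.25]); print(s4,o.x.round(4),o.cost, f(o.x).round(4))
    for j,q,k in D: 
        Rf=fk(j,o.x,s4)[1]; print((Rf.inv()*R.from_quat(k)).as_rotvec(degrees=True).round(1),Rf.as_matrix()[:,2].round(3),R.from_quat(k).as_matrix()[:,2].round(3))
E
```

```text
[0.21  0.187 1.993 0.388 0.475 0.74 ] [0.48891591 0.22578158 0.23398358] [ 0.89834193  0.3477117   0.26402467 -0.04867564]
t 9.1 eye dryer [-144.9  198.5  263.6] tool elev 41.3 yaw 35.4 roll 0.096 F [ 0.2 -0.8 -1. ] open 9.2
1 [-0.1924  0.4139  0.7743  0.1983  0.5178  0.5484] 0.004453205233716525 [-0.0577 -0.0152 -0.0062  0.0176 -0.0649 -0.0063  0.0096 -0.0223  0.0125]
[ 0. -0. 90.] [-0.     0.001 -1.   ] [-0.     0.001 -1.   ]
[-0.1 -0.  89.4] [ 0.515  0.125 -0.848] [ 0.516  0.124 -0.847]
[ 0.  0. 90.] [ 0.441  0.271 -0.856] [ 0.441  0.271 -0.856]
-1 [ 0.7326 -0.3393 -0.0742 -0.1854 -0.1253 -0.4398] 0.0064840017352661905 [-0.0561 -0.0206  0.0227  0.032  -0.0554  0.0233 -0.0082 -0.0453 -0.046 ]
[ 0. -0. 90.] [-0.     0.001 -1.   ] [-0.     0.001 -1.   ]
[-4.4 -2.5 47.5] [ 0.489  0.205 -0.848] [ 0.516  0.124 -0.847]
[ -1.1  24.9 128.4] [ 0.513 -0.068 -0.856] [ 0.441  0.271 -0.856]
```

```bash
cat > kin.py <<'E'
import numpy as np, json
from scipy.spatial.transform import Rotation as R
from scipy.optimize import least_squares
y=lambda a:R.from_euler('y',a); z=lambda a:R.from_euler('z',a)
LO=np.array([-2.91,-.82,.22,-1.22,.12,-3.08]); HI=np.array([2.91,2.16,2.67,4.37,2.79,3.08])
def fk(j,p):
    a1,d1,L2,a3,L3,dT,b,b5=p
    R3=y(j[1]+j[2]); R4=R3*z(j[3]); Rw=R4*y(j[4])
    P=np.array([a1,b,d1])+y(j[1]).apply([0,0,L2])+R3.apply([a3,0,L3])+R4.apply([0,b5,0])+Rw.apply([0,0,dT])
    return z(j[0]).apply(P), z(j[0])*Rw*z(j[5]+np.pi/2)
P0=np.array([0,.25,.45,0,.45,.27,.05,0])
def fit(w=.01):
    D=json.load(open('kin.json'))
    f=lambda p:np.concatenate([fk(j,p)[0]-np.array(q) for j,q,_ in D]+[(p-P0)*w*np.array([1,.3,.3,1,.3,.3,.3,.3])])
    o=least_squares(f,P0); return o.x,f(o.x)[:3*len(D)]
E
python3 - <<'E'
from kin import *
for w in(.03,.003,.0003): print(*[a.round(4) for a in fit(w)])
E
```

```text
[-0.0006  0.2571  0.5978  0.118   0.3844  0.3428  0.0598 -0.0007] [-0.0005 -0.      0.     -0.0001  0.0007 -0.0002  0.     -0.0002  0.0001]
[-0.002   0.2601  0.5988  0.1196  0.386   0.3449  0.0601 -0.0011] [-0.0005 -0.0001 -0.     -0.0002  0.0005 -0.      0.      0.0001  0.0001]
[-0.002   0.2601  0.5988  0.1196  0.386   0.3449  0.0601 -0.0011] [-0.0005 -0.0001 -0.     -0.0002  0.0005 -0.      0.      0.0001  0.0001]
```

```bash
cat >> kin.py <<'E'
Pm=np.array([0,.26,.6,.12,.386,.345,.06,0]) if False else fit(.003)[0]
def ik(p,Rt,seed):
    f=lambda j:np.concatenate([(fk(j,Pm)[0]-p)*5,(fk(j,Pm)[1].inv()*Rt).as_rotvec()])
    o=least_squares(f,np.clip(seed,LO+.01,HI-.01),bounds=(LO,HI)); return o.x,np.sqrt(2*o.cost)
def sols(p,Rt):
    S=[]
    for s4 in(0,1,2,3.1,3.8):
        for s6 in(-2.5,-1.2,0,1.2,2.5):
            j,c=ik(p,Rt,np.array([np.arctan2(p[1],p[0]),.5,1.5,s4,.6,s6]))
            if c<1e-3 and not any(np.abs(j-k).max()<.02 for k in S): S.append(j)
    return S
E
cat >> hang.py <<'E'
def pose(hook,ex,ez,elev,Et,lean=10,dy=0):
    a=np.radians(elev+lean); x=np.array([np.cos(a),0,np.sin(a)]); zt=np.array([np.sin(a),0,-np.cos(a)]); y=np.cross(zt,x)
    Rt=Dr@np.c_[x,y,zt]; E=O+Dr@(np.array([ex,HK[hook]+dy,ez])/1e3)
    return E-Rt@np.array(Et), R.from_matrix(Rt)
E
python3 - <<'E'
from hang import *; import kin
Et=(.083,0,.0147)
for h in(1,4):
  for t in((-110,170,45),(-12,217,45),(4,196,45),(4,192,65)):
    for k in kin.sols(*pose(h,*t,Et)): print(h,t,k.round(2))
E
```

```text
1 (-110, 170, 45) [ 0.51  0.75  2.35  3.73  0.93 -1.6 ]
1 (-12, 217, 45) [ 0.37  0.59  2.13  3.8   0.6  -1.88]
1 (4, 196, 45) [ 0.35  0.65  2.11  3.75  0.63 -1.83]
1 (4, 192, 65) [ 0.38  0.99  2.18  3.59  1.33 -1.56]
4 (-110, 170, 45) [-0.27  0.97  2.64  2.98  1.41 -1.66]
4 (-12, 217, 45) [-0.2   0.59  2.3   2.97  0.7  -1.52]
4 (4, 196, 45) [-0.2   0.65  2.27  2.98  0.74 -1.53]
4 (4, 192, 65) [-0.21  1.08  2.35  3.    1.6  -1.61]
```

```bash
cat > path.py <<'E'
from hang import *; import kin
def rows(jt,n,op=0,j0=None,Et=(.083,0,.0147)):
    "print rows per call of 5 (shift/turn from each call's start) along a joint line"
    s=bot.sense(); j0=np.array(s['joint_positions']) if j0 is None else j0
    J=[j0+(jt-j0)*k/n for k in range(n+1)]; F=[kin.fk(j,kin.Pm) for j in J]
    print('dj/row',(np.abs(jt-j0)/n).round(3))
    for b in range(0,n,5):
        p0,R0=F[b]; out=[]
        for k in range(b+1,min(b+5,n)+1):
            p,Rk=F[k]; out.append([[round(float(a),1) for a in (Rk*R0.inv()).as_rotvec(degrees=True)],[round(float(a)) for a in (p-p0)*1e3],op])
        p,Rk=F[min(b+5,n)]; U=Rk.apply([.985,0,.174]); E=p+Rk.apply(Et); B=E-U*.13
        print(out); print('   tcp',p.round(3),'eye dryer',(Dr.T@(E-O)*1e3).round(0),'bowl z %.3f xy'%B[2],B[:2].round(3))
E
python3 - <<'E'
from path import *
Et=(.083,0,.0147)
p,Rt=pose(1,-130,190,40,Et); S=kin.sols(p,Rt); print([k.round(2) for k in S])
rows([k for k in S if k[3]>2][0],20)
E
```

```text
[array([ 0.52,  0.58,  2.34,  3.87,  0.7 , -1.76])]
dj/row [0.016 0.02  0.017 0.174 0.011 0.125]
[[[4.5, 2.2, 1.4], [-16, 32, -9], 0], [[9.0, 3.8, 2.5], [-30, 62, -13], 0], [[13.4, 4.9, 3.2], [-41, 90, -14], 0], [[17.8, 5.5, 3.5], [-49, 116, -13], 0], [[22.0, 5.5, 3.4], [-53, 139, -9], 0]]
   tcp [0.436 0.365 0.225] eye dryer [-205.  323.  268.] bowl z 0.202 xy [0.404 0.342]
[[[3.9, -0.2, -0.9], [0, 19, 5], 0], [[7.4, -0.7, -2.3], [2, 34, 10], 0], [[10.4, -1.6, -4.3], [9, 45, 15], 0], [[12.8, -2.8, -6.8], [17, 51, 19], 0], [[14.6, -4.1, -9.7], [28, 51, 20], 0]]
   tcp [0.464 0.416 0.246] eye dryer [-177.  354.  301.] bowl z 0.216 xy [0.431 0.405]
[[[1.1, -1.1, -3.5], [12, -4, -1], 0], [[1.4, -2.2, -7.4], [24, -13, -4], 0], [[0.9, -3.2, -11.5], [36, -27, -10], 0], [[-0.3, -4.1, -15.9], [46, -46, -19], 0], [[-2.4, -4.6, -20.4], [53, -69, -30], 0]]
   tcp [0.518 0.347 0.216] eye dryer [-119.  269.  275.] bowl z 0.183 xy [0.485 0.346]
[[[-2.7, 0.1, -4.6], [4, -27, -14], 0], [[-6.0, 0.7, -9.3], [4, -58, -29], 0], [[-9.9, 1.7, -13.8], [-1, -91, -46], 0], [[-14.3, 3.3, -18.3], [-11, -127, -63], 0], [[-19.1, 5.5, -22.5], [-27, -163, -80], 0]]
   tcp [0.49  0.184 0.136] eye dryer [-130.   99.  190.] bowl z 0.106 xy [0.455 0.186]
```

Call:
send_rows(series=[[[4.5, 2.2, 1.4], [-16, 32, -9], 0], [[9.0, 3.8, 2.5], [-30, 62, -13], 0], [[13.4, 4.9, 3.2], [-41, 90, -14], 0], [[17.8, 5.5, 3.5], [-49, 116, -13], 0], [[22.0, 5.5, 3.4], [-53, 139, -9], 0]])

```text
time_s: 9.6
ee_pos: [0.4356, 0.3652, 0.2237]
tool_rot: [0.873, 0.314, 0.281, -0.244]
force: [0.5, 1.3, -0.7]
opening: 0.0091
```

Call:
send_rows(series=[[[3.9, -0.2, -0.9], [0, 19, 5], 0], [[7.4, -0.7, -2.3], [2, 34, 10], 0], [[10.4, -1.6, -4.3], [9, 45, 15], 0], [[12.8, -2.8, -6.8], [17, 51, 19], 0], [[14.6, -4.1, -9.7], [28, 51, 20], 0]])

```text
time_s: 10.1
ee_pos: [0.464, 0.4152, 0.2421]
tool_rot: [0.849, 0.209, 0.37, -0.315]
force: [0.6, -0.2, 0.2]
opening: 0.0091
```

Run:
```python
from path import *
s=bot.sense(); print(s['joint_positions'].round(2)); eyenow((.083,0,.0147))
p,Rt=pose(1,-130,190,40,(.083,0,.0147)); S=kin.sols(p,Rt)
rows(S[0],10)
```

```text
[ 0.37  0.39  2.17  2.16  0.59 -0.54]
t 10.1 eye dryer [-177.4  352.5  297.3] tool elev 50.3 yaw 58.1 roll -0.380 F [ 0.6 -0.2  0.2] open 9.1
dj/row [0.015 0.019 0.017 0.171 0.011 0.123]
[[[1.0, -1.1, -3.5], [12, -5, -1], 0], [[1.2, -2.2, -7.4], [24, -15, -4], 0], [[0.7, -3.2, -11.6], [36, -29, -10], 0], [[-0.6, -4.0, -16.0], [46, -48, -19], 0], [[-2.7, -4.6, -20.4], [54, -72, -30], 0]]
   tcp [0.517 0.346 0.213] eye dryer [-120.  268.  273.] bowl z 0.181 xy [0.484 0.345]
[[[-2.6, 0.1, -4.6], [4, -27, -13], 0], [[-5.9, 0.6, -9.2], [4, -58, -28], 0], [[-9.7, 1.7, -13.7], [-1, -91, -45], 0], [[-14.1, 3.2, -18.1], [-11, -126, -61], 0], [[-18.8, 5.3, -22.3], [-26, -162, -77], 0]]
   tcp [0.49  0.184 0.136] eye dryer [-130.   99.  190.] bowl z 0.106 xy [0.455 0.186]
```

The arm's joint 4 follows the flipped branch as modelled, so I'll continue.

Call:
send_rows(series=[[[1.0, -1.1, -3.5], [12, -5, -1], 0], [[1.2, -2.2, -7.4], [24, -15, -4], 0], [[0.7, -3.2, -11.6], [36, -29, -10], 0], [[-0.6, -4.0, -16.0], [46, -48, -19], 0], [[-2.7, -4.6, -20.4], [54, -72, -30], 0]])

```text
time_s: 10.6
ee_pos: [0.5179, 0.341, 0.2094]
tool_rot: [0.865, 0.076, 0.447, -0.212]
force: [0.7, -0.3, -0.4]
opening: 0.0092
```

Call:
send_rows(series=[[[-2.6, 0.1, -4.6], [4, -27, -13], 0], [[-5.9, 0.6, -9.2], [4, -58, -28], 0], [[-9.7, 1.7, -13.7], [-1, -91, -45], 0], [[-14.1, 3.2, -18.1], [-11, -126, -61], 0], [[-18.8, 5.3, -22.3], [-26, -162, -77], 0]])

```text
time_s: 11.1
ee_pos: [0.49, 0.1762, 0.1299]
tool_rot: [0.908, -0.029, 0.418, 0.022]
force: [0.4, -0.2, -1.0]
opening: 0.0096
```

Run:
```python
from path import *
s=bot.sense(); print(s['joint_positions'].round(2))
r=cam('wrist'); Et=eyetool(r,(.083,0,.0147)); eyenow(Et); save('w5',r[0][:340])
for t in((-100,175,45),(-32,178,45),(-13,218,45),(4,200,45),(3,192,45)): target(1,*t,Et)
```

```text
[ 0.51  0.59  2.34  3.87  0.7  -1.78]
pred px 283.0 108.0 n 1224 eye_tool [ 0.0825 -0.0006  0.0146] width 25.7
t 11.15 eye dryer [-132.    88.3  180.8] tool elev 49.2 yaw -1.9 roll 0.022 F [-1.5 -3.1 -1.5] open 10.1
(-100, 175, 45) turn [ 0.8 -5.9  0.9] |6| shift [ 38.4   8.4 -12.1]
(-32, 178, 45) turn [ 0.8 -5.9  0.9] |6| shift [106.2   3.9  -9.1]
(-13, 218, 45) turn [ 0.8 -5.9  0.9] |6| shift [125.2   2.6  30.9]
(4, 200, 45) turn [ 0.8 -5.9  0.9] |6| shift [142.2   1.5  12.9]
(3, 192, 45) turn [ 0.8 -5.9  0.9] |6| shift [141.2   1.6   4.9]
```

View pics/w5.png

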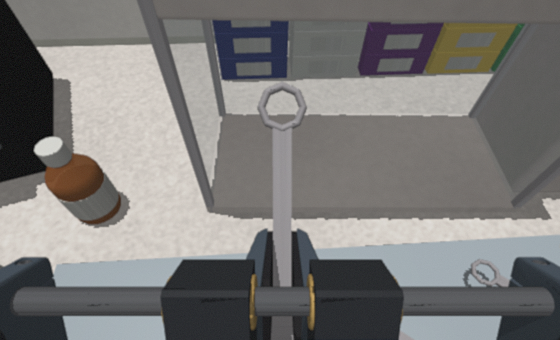

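Call:
send_rows(series=[[[0.8, -5.9, 0.9], [38, 8, -12], 0], [[0.8, -5.9, 0.9], [65, 6, -12], 0], [[0.8, -5.9, 0.9], [90, 5, -10], 0], [[0.8, -5.9, 0.9], [106, 4, -9], 0], [[0.8, -5.9, 0.9], [106, 4, -9], 0]])

```text
time_s: 11.65
ee_pos: [0.5942, 0.1751, 0.1176]
tool_rot: [0.887, -0.029, 0.461, 0.017]
force: [-0.2, -0.0, 0.0]
opening: 0.0093
```

Run:
```python
from path import *
Et=np.array((.0825,-.0003,.0146)); eyenow(Et)
for t in((-14,219,45),(4,200,45),(3,192,45)): target(1,*t,Et)
```

```text
t 11.65 eye dryer [-31.1  97.8 176.7] tool elev 54.9 yaw -0.2 roll 0.004 F [-0.2 -0.   0. ] open 9.3
(-14, 219, 45) turn [ 0.2 -0.1  0. ] |0| shift [17.2  0.2 42.2]
(4, 200, 45) turn [ 0.2 -0.1  0. ] |0| shift [35.2 -1.  23.2]
(3, 192, 45) turn [ 0.2 -0.1  0. ] |0| shift [34.2 -0.9 15.2]
```

Call:
send_rows(series=[[[0, 0, 0], [4, 0, 22], 0], [[0, 0, 0], [8, 0, 42], 0], [[0, 0, 0], [17, 0, 42], 0], [[0, 0, 0], [17, 0, 42], 0]])

```text
time_s: 12.05
ee_pos: [0.6114, 0.1749, 0.1592]
tool_rot: [0.887, -0.029, 0.46, 0.018]
force: [-0.5, 0.9, -1.0]
opening: 0.0094
```

Run:
```python
from path import *
Et=np.array((.0825,-.0003,.0146)); eyenow(Et)
for t in((4,200,45),(3,192,45)): target(1,*t,Et)
a=cam('scene'); im=a[0]
E0=O+Dr@np.array([.010,.099,.195]); u,v=proj(E0,*a[2:])[0]; print(u,v); u,v=int(u),int(v)
save('s1',cv2.resize(im[v-45:v+45,u-60:u+60],None,fx=6,fy=6,interpolation=cv2.INTER_CUBIC))
```

```text
t 12.05 eye dryer [-13.9  98.8 218.2] tool elev 54.9 yaw -0.2 roll 0.005 F [-0.5  0.9 -1. ] open 9.4
(4, 200, 45) turn [ 0.3 -0.1  0.1] |0| shift [ 18.   -0.8 -18.4]
(3, 192, 45) turn [ 0.3 -0.1  0.1] |0| shift [ 17.   -0.7 -26.4]
376.7796521521211 288.39927487256136
```

View pics/s1.png

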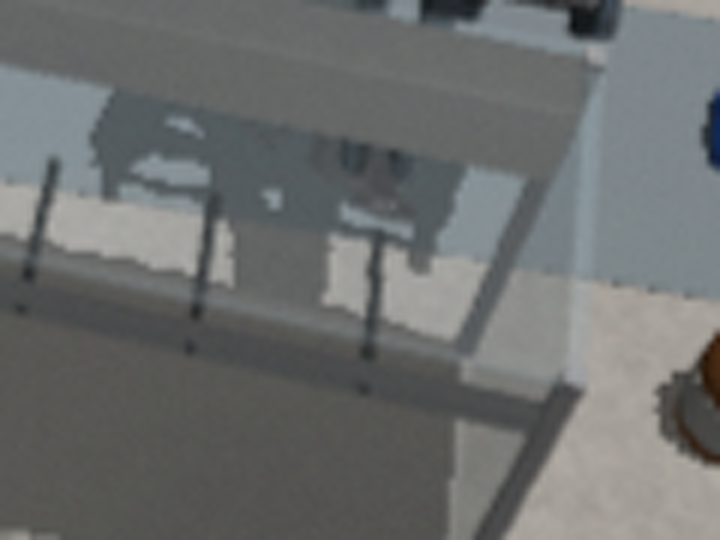

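The ring at (375,205) is lined up just above the hook tip at (375,235). Now I'll slide it on along the tip.

Call:
send_rows(series=[[[0, 0, 0], [5, 0, -5], 0], [[0, 0, 0], [10, 0, -10], 0], [[0, 0, 0], [15, -1, -15], 0], [[0, 0, 0], [18, -1, -18], 0], [[0, 0, 0], [18, -1, -18], 0]])

```text
time_s: 12.6
ee_pos: [0.6287, 0.1736, 0.1394]
tool_rot: [0.888, -0.029, 0.459, 0.018]
force: [-3.1, 1.0, -1.1]
opening: 0.0091
```

Run:
```python
from path import *
Et=np.array((.0825,-.0003,.0146)); eyenow(Et)
for t in((3,192,45),(4,192,62),(5,191,62)): target(1,*t,Et)
a=cam('scene'); im=a[0]; u,v=377,288
save('s2',cv2.resize(im[v-45:v+45,u-60:u+60],None,fx=6,fy=6,interpolation=cv2.INTER_CUBIC))
```

```text
t 12.6 eye dryer [  3.6  98.7 198.4] tool elev 54.7 yaw -0.3 roll 0.006 F [-3.1  1.  -1.1] open 9.1
(3, 192, 45) turn [ 0.3 -0.3  0.1] |0| shift [-0.3  0.6 -6.6]
(4, 192, 62) turn [ -0.8 -17.3   0.1] |17| shift [ 20.5  -0.8 -21.4]
(5, 191, 62) turn [ -0.8 -17.3   0.1] |17| shift [ 21.5  -0.8 -22.4]
```

View pics/s2.png

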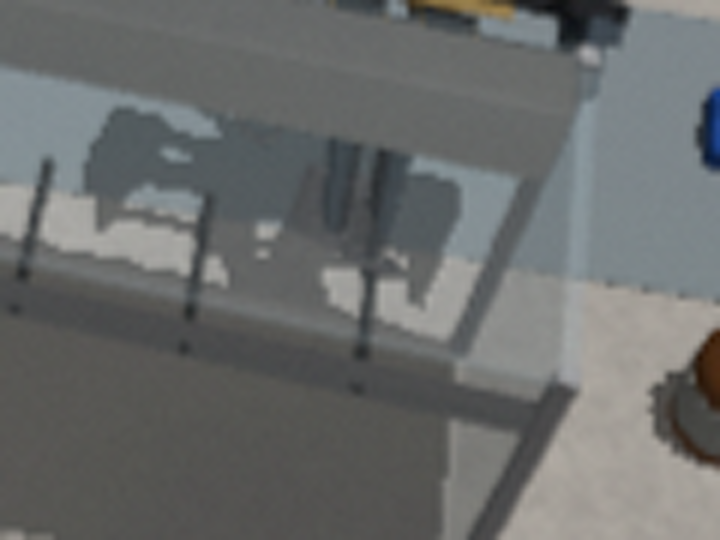

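Call:
send_rows(series=[[[0, 0, 0], [0, 0, -4], 0], [[-0.2, -5, 0], [5, 0, -11], 0], [[-0.4, -10, 0], [11, 0, -16], 0], [[-0.6, -15, 0], [18, -1, -20], 0], [[-0.8, -17.3, 0.1], [21, -1, -22], 0]])

```text
time_s: 13.15
ee_pos: [0.6494, 0.173, 0.1166]
tool_rot: [0.808, -0.027, 0.589, 0.019]
force: [-0.5, 0.0, 0.1]
opening: 0.0093
```

Call:
send_rows(series=[[[0, 0, 0], [0, 0, 0], 0], [[0, 0, 0], [0, 0, 0], 0]])

```text
time_s: 13.35
ee_pos: [0.6495, 0.1731, 0.1163]
tool_rot: [0.808, -0.027, 0.589, 0.019]
force: [-2.0, 0.6, -0.0]
opening: 0.009
```

Run:
```python
from path import *
Et=np.array((.0825,-.0003,.0146)); eyenow(Et); r=cam('wrist'); eyetool(r,Et); s=bot.sense(); print(s['wrist_torque'],s['joint_positions'].round(2)); save('w6',r[0])
```

```text
t 13.35 eye dryer [  4.1  99.3 190.3] tool elev 72.2 yaw 0.1 roll -0.001 F [-2.   0.6 -0. ] open 9.0Traceback (most recent call last):
  File "<stdin>", line 2, in <module>
  File "hang.py", line 12, in eyetool
    top=np.percentile(c[:,0],99); ring=c[c[:,0]>top-.026]
    return _quantile_unchecked(
        a, q, axis, out, overwrite_input, method, keepdims, weights)
    return _ureduce(a,
                    func=_quantile_ureduce_func,
    ...<5 lines>...
                    overwrite_input=overwrite_input,
                    method=method)
    r = func(a, **kwargs)
    result = _quantile(arr,
                       quantiles=q,
    ...<2 lines>...
                       out=out,
                       weights=wgt)
    slices_having_nans = np.isnan(arr[-1, ...])
                                  ~~~^^^^^^^^^
IndexError: index -1 is out of bounds for axis 0 with size 0
```

Call:
send_rows(series=[[[0, 0, 0], [0, 0, 0], 10], [[0, 0, 0], [0, 0, 0], 16], [[0, 0, 0], [0, 0, 0], 26], [[0, 0, 0], [0, 0, 0], 30], [[0, 0, 0], [0, 0, 0], 30]])

```text
time_s: 13.9
ee_pos: [0.6495, 0.1731, 0.1167]
tool_rot: [0.808, -0.027, 0.589, 0.019]
force: [0.2, 0.3, 0.3]
opening: 0.0299
```

Call:
send_rows(series=[[[0, 0, 0], [-20, 1, 0], 30], [[0, 0, 0], [-50, 3, 5], 30], [[0, 0, 0], [-95, 6, 15], 30], [[0, 0, 0], [-140, 9, 25], 30], [[0, 0, 0], [-160, 11, 30], 30]])

```text
time_s: 14.4
ee_pos: [0.487, 0.184, 0.1475]
tool_rot: [0.808, -0.026, 0.588, 0.019]
force: [0.5, 0.3, -0.8]
opening: 0.03
```

Run:
```python
from path import *
Et=np.array((.0825,-.0003,.0146)); eyenow(Et); print(bot.sense()['joint_positions'].round(2))
r=cam('wrist'); P=pts(r[1],*r[2:]); Q=(P-O)@Dr*1e3
a=cam('scene'); u,v=377,288
s=cv2.resize(a[0][v-45:v+65,u-70:u+50],(480,440),interpolation=cv2.INTER_CUBIC); w=cv2.resize(r[0],(320,240)); w=np.vstack([w,np.zeros((200,320,3),np.uint8)])
save('s3',np.hstack([s,w]))
for h,y in HK.items():
    m=(abs(Q[...,1]-y)<28)&(Q[...,0]>-40)&(Q[...,0]<62)&(Q[...,2]>15)&(Q[...,2]<240)&(r[1]>0); q=Q[m]; print(h,len(q), q.mean(0).round(0) if len(q) else '', (q.min(0).round(),q.max(0).round()) if len(q) else '')
```

```text
t 14.4 eye dryer [-158.8   99.5  221.5] tool elev 72.1 yaw 0.1 roll 0.001 F [ 0.5  0.3 -0.8] open 30.0
[ 0.67  1.04  2.51  3.83  1.57 -1.31]
1 2046 [-12. 100.  89.] (array([-35.,  78.,  40.]), array([  2., 121., 179.]))
2 0  
3 0  
4 0
```

View pics/s3.png

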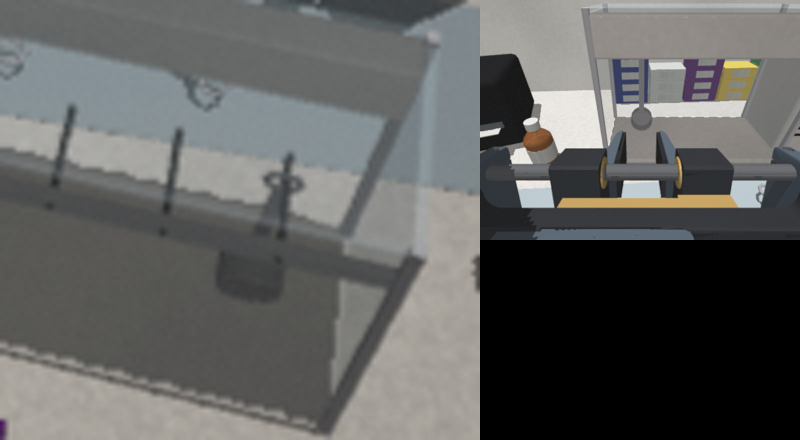

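Scoop 3 hangs on hook 1, seen at about (285,185) in the left panel. Next is scoop B for hook 2.

```bash
cat >> path.py <<'E'
def gpose(E,az,z,lean=0,sg=.085):
    U=np.array([np.cos(np.radians(az)),np.sin(np.radians(az)),0]); l=np.radians(lean); Z=np.array([0,0,1.])
    x=U*np.cos(l)+Z*np.sin(l); zt=-Z*np.cos(l)+U*np.sin(l)
    p=np.array([*E,0])-sg*U; p[2]=z; return p,R.from_matrix(np.c_[x,np.cross(zt,x),zt])
E
python3 - <<'E'
from path import *
for E,az in(((.519,.1375),50),((.517,-.017),49),((.508,-.171),64)):
    for t in((.2,0),(.15,10),(.024,10)):
        for k in kin.sols(*gpose(E,az,*t)): print(E,t,k.round(2))
S=kin.sols(*gpose((.519,.1375),50,.22,5)); j=[k for k in S if k[3]<1.5][0]; print(j)
rows(j,20,40)
E
```

```text
(0.519, 0.1375) (0.2, 0) [ 0.03  0.31  1.75 -0.    1.09  0.73]
(0.519, 0.1375) (0.15, 10) [-0.08  0.34  1.91  0.2   0.8   0.49]
(0.519, 0.1375) (0.024, 10) [-0.08  0.59  2.02  0.33  0.45  0.33]
(0.517, -0.017) (0.2, 0) [-0.3   0.31  1.75  0.    1.09  0.42]
(0.517, -0.017) (0.15, 10) [-0.43  0.35  1.88  0.22  0.87  0.15]
(0.517, -0.017) (0.024, 10) [-0.43  0.6   1.99  0.34  0.53  0.  ]
(0.508, -0.171) (0.2, 0) [-0.6   0.39  1.61  0.    1.14 -0.14]
(0.508, -0.171) (0.15, 10) [-0.71  0.47  1.66  0.19  1.07 -0.35]
(0.508, -0.171) (0.024, 10) [-0.71  0.66  1.75  0.24  0.79 -0.43]
[-0.02177215  0.25447335  1.76760182  0.07772905  1.06608884  0.64057737]
dj/row [0.035 0.039 0.037 0.188 0.025 0.097]
[[[10.9, 0.4, 6.0], [15, 56, 0], 40], [[20.8, 1.1, 12.5], [24, 112, 10], 40], [[29.6, 2.2, 19.3], [26, 164, 27], 40], [[37.2, 3.8, 26.6], [22, 211, 50], 40], [[43.4, 6.0, 34.1], [11, 252, 74], 40]]
   tcp [0.499 0.436 0.223] eye dryer [-145.  330.  281.] bowl z 0.192 xy [0.469 0.45 ]
[[[4.6, 1.1, 8.0], [-17, 33, 24], 40], [[7.5, 2.2, 16.2], [-39, 59, 45], 40], [[8.8, 3.5, 24.2], [-64, 75, 61], 40], [[8.3, 4.9, 31.9], [-90, 83, 71], 40], [[6.1, 6.5, 39.1], [-116, 83, 73], 40]]
   tcp [0.383 0.519 0.297] eye dryer [-257.  443.  346.] bowl z 0.270 xy [0.347 0.513]
[[[-3.6, 0.1, 6.6], [-22, -9, -5], 40], [[-8.7, -0.0, 12.4], [-40, -27, -17], 40], [[-15.1, -0.4, 17.0], [-50, -54, -33], 40], [[-22.6, -0.9, 20.5], [-53, -89, -52], 40], [[-31.0, -1.6, 22.6], [-47, -132, -72], 40]]
   tcp [0.337 0.387 0.224] eye dryer [-314.  354.  256.] bowl z 0.208 xy [0.309 0.355]
[[[-8.8, -2.3, 1.2], [14, -51, -17], 40], [[-18.1, -5.1, 1.2], [36, -109, -28], 40], [[-27.7, -8.4, 0.0], [64, -173, -32], 40], [[-37.5, -12.1, -2.2], [95, -242, -24], 40], [[-47.2, -16.3, -5.4], [128, -315, -4], 40]]
   tcp [0.464 0.072 0.22 ] eye dryer [-164.   54.  213.] bowl z 0.224 xy [0.435 0.037]
```

```bash
cat >> path.py <<'E'
def multi(wps,op=0,j0=None,Et=(.083,0,.0147)):
    "rows through joint waypoints, within the row limits"
    j=np.array(bot.sense()['joint_positions']) if j0 is None else np.array(j0); J=[j]
    for w in wps:
        w=np.array(w); n=1
        while True:
            L=[j+(w-j)*k/n for k in range(n+1)]; F=[kin.fk(q,kin.Pm) for q in L]
            if all(np.linalg.norm(b[0]-a[0])<.047 and (b[1]*a[1].inv()).magnitude()<np.radians(8.2) for a,b in zip(F,F[1:])) and np.abs((w-j)/n/np.array([1.89,1.89,2.57,3.01,3.01,3.01])).max()<.067: break
            n+=1
        J+=L[1:]; j=w
    F=[kin.fk(q,kin.Pm) for q in J]; n=len(J)-1; print('rows',n)
    for b in range(0,n,5):
        p0,R0=F[b]; e=min(b+5,n)
        print([[[round(float(a),1) for a in (F[k][1]*R0.inv()).as_rotvec(degrees=True)],[round(float(a)) for a in (F[k][0]-p0)*1e3],op] for k in range(b+1,e+1)])
        p,Rk=F[e]; U=Rk.apply([.985,0,.174]); E=p+Rk.apply(Et); B=E-U*.13
        print('   tcp',p.round(3),'eye',E.round(3),'bowl',B.round(3),'j',J[e].round(2))
E
python3 - <<'E'
from path import *
S=kin.sols(*gpose((.519,.1375),50,.2,0)); j=[k for k in S if k[3]<1.5][0]
multi([[.40,.55,2.1,2.2,.55,-.4],[.15,.35,1.9,.6,.5,.4],j],40)
E
```

```text
rows 29
[[[6.9, 2.4, 2.8], [6, 32, -13], 40], [[13.2, 4.9, 5.8], [10, 65, -21], 40], [[18.7, 7.5, 9.0], [12, 98, -26], 40], [[23.5, 10.1, 12.3], [13, 129, -27], 40], [[27.5, 12.7, 15.7], [11, 159, -26], 40]]
   tcp [0.499 0.344 0.123] eye [0.557 0.323 0.18 ] bowl [0.468 0.355 0.092] j [ 0.58  0.88  2.37  3.29  1.23 -1.  ]
[[[3.2, 2.2, 3.6], [-3, 27, 3], 40], [[5.6, 4.4, 7.3], [-7, 51, 8], 40], [[7.1, 6.3, 10.8], [-12, 71, 12], 40], [[7.9, 8.1, 14.2], [-17, 87, 18], 40], [[7.8, 9.6, 17.4], [-21, 98, 22], 40]]
   tcp [0.478 0.442 0.145] eye [0.549 0.434 0.19 ] bowl [0.44  0.447 0.121] j [ 0.49  0.71  2.24  2.74  0.89 -0.7 ]
[[[-0.8, 1.0, 3.0], [-3, 7, 4], 40], [[-2.2, 1.6, 5.6], [-4, 9, 8], 40], [[-4.3, 1.8, 7.7], [-2, 7, 11], 40], [[-7.0, 1.6, 9.3], [3, 0, 15], 40], [[-10.1, 1.0, 10.4], [12, -11, 19], 40]]
   tcp [0.49  0.431 0.164] eye [0.562 0.444 0.207] bowl [0.451 0.425 0.141] j [ 0.4   0.55  2.1   2.2   0.55 -0.4 ]
[[[-2.0, -0.9, 4.5], [-2, -4, 6], 40], [[-4.8, -1.9, 8.6], [-2, -14, 10], 40], [[-8.4, -2.9, 12.1], [0, -30, 12], 40], [[-12.8, -3.9, 15.1], [5, -52, 12], 40], [[-17.7, -5.0, 17.5], [13, -80, 13], 40]]
   tcp [0.503 0.351 0.177] eye [0.562 0.397 0.216] bowl [0.472 0.326 0.155] j [0.24 0.42 1.98 1.2  0.52 0.1 ]
[[[-5.4, -1.8, 1.8], [12, -33, 2], 40], [[-11.2, -3.8, 2.9], [27, -71, 6], 40], [[-17.3, -6.1, 3.5], [45, -114, 13], 40], [[-19.1, -2.8, 6.0], [32, -128, 11], 40], [[-21.5, 0.8, 8.1], [18, -148, 9], 40]]
   tcp [0.522 0.203 0.186] eye [0.573 0.268 0.204] bowl [0.494 0.169 0.176] j [0.11 0.34 1.85 0.4  0.7  0.51]
[[[-3.3, 3.8, 0.7], [-14, -26, -1], 40], [[-7.1, 7.7, 0.8], [-28, -57, 1], 40], [[-11.5, 11.6, 0.1], [-43, -92, 6], 40], [[-16.2, 15.4, -1.3], [-58, -131, 14], 40]]
   tcp [0.464 0.072 0.2  ] eye [0.518 0.136 0.185] bowl [0.435 0.038 0.208] j [ 0.03  0.31  1.75 -0.    1.09  0.73]
```

Call:
send_rows(series=[[[0, 0, 0], [-5, 0, 40], 40], [[0, 0, 0], [-5, 0, 80], 40], [[0, 0, 0], [-5, 0, 90], 40]])

```text
time_s: 14.8
ee_pos: [0.4827, 0.1852, 0.2375]
tool_rot: [0.809, -0.024, 0.587, 0.019]
force: [0.2, -0.2, 0.6]
opening: 0.0402
```

Run:
```python
from path import *
print(bot.sense()['joint_positions'].round(2), bot.sense()['ee_pos'])
S=kin.sols(*gpose((.519,.1375),50,.2,0)); j=[k for k in S if k[3]<1.5][0]
multi([[.40,.42,2.1,2.2,.5,-.4],[.15,.3,1.9,.6,.5,.4],j],40)
```

```text
[ 0.68  0.66  2.47  3.89  1.25 -1.58] [0.48274842 0.18519124 0.23745058]
rows 27
[[[6.4, 1.0, 4.6], [10, 41, -4], 40], [[12.1, 2.3, 9.2], [16, 80, -5], 40], [[17.0, 4.0, 13.6], [20, 117, -5], 40], [[21.1, 6.0, 17.9], [20, 150, -3], 40], [[24.3, 8.2, 22.0], [18, 179, -1], 40]]
   tcp [0.502 0.364 0.239] eye [0.555 0.35  0.303] bowl [0.473 0.372 0.204] j [ 0.57  0.57  2.33  3.24  0.96 -1.13]
[[[2.3, 2.0, 4.1], [-3, 25, 2], 40], [[3.6, 4.0, 7.8], [-7, 45, 3], 40], [[4.2, 5.9, 11.2], [-11, 60, 4], 40], [[3.9, 7.8, 14.1], [-14, 69, 3], 40], [[2.9, 9.5, 16.5], [-16, 74, 1], 40]]
   tcp [0.486 0.438 0.24 ] eye [0.551 0.438 0.294] bowl [0.451 0.438 0.211] j [ 0.46  0.47  2.19  2.59  0.67 -0.67]
[[[-1.7, 1.2, 1.9], [1, 0, -2], 40], [[-4.0, 2.0, 3.3], [5, -6, -5], 40], [[-6.7, 2.5, 3.9], [13, -16, -7], 40], [[-9.4, 1.4, 8.0], [13, -19, -5], 40], [[-12.8, 0.4, 11.7], [13, -28, -6], 40]]
   tcp [0.499 0.41  0.234] eye [0.562 0.434 0.285] bowl [0.465 0.396 0.207] j [ 0.34  0.39  2.05  1.8   0.5  -0.2 ]
[[[-3.9, -0.8, 3.3], [2, -15, -3], 40], [[-8.4, -1.7, 6.0], [7, -36, -7], 40], [[-13.5, -2.6, 8.2], [14, -62, -12], 40], [[-19.1, -3.5, 9.7], [24, -94, -15], 40], [[-25.0, -4.4, 10.7], [37, -131, -17], 40]]
   tcp [0.536 0.279 0.217] eye [0.588 0.334 0.255] bowl [0.508 0.249 0.197] j [0.18 0.32 1.92 0.8  0.5  0.3 ]
[[[-6.2, -1.6, 0.4], [15, -42, 2], 40], [[-8.4, 2.3, 2.5], [2, -55, -6], 40], [[-11.1, 6.5, 4.0], [-12, -75, -13], 40], [[-14.3, 10.8, 4.9], [-26, -101, -19], 40], [[-18.1, 15.3, 5.1], [-41, -132, -22], 40]]
   tcp [0.495 0.147 0.195] eye [0.546 0.213 0.199] bowl [0.466 0.111 0.193] j [0.07 0.31 1.8  0.2  0.89 0.62]
[[[-4.5, 4.3, -0.7], [-15, -35, 0], 40], [[-9.4, 8.5, -2.0], [-30, -74, 5], 40]]
   tcp [0.464 0.072 0.2  ] eye [0.518 0.136 0.185] bowl [0.435 0.038 0.208] j [ 0.03  0.31  1.75 -0.    1.09  0.73]
```

Call:
send_rows(series=[[[6.4, 1.0, 4.6], [10, 41, -4], 40], [[12.1, 2.3, 9.2], [16, 80, -5], 40], [[17.0, 4.0, 13.6], [20, 117, -5], 40], [[21.1, 6.0, 17.9], [20, 150, -3], 40], [[24.3, 8.2, 22.0], [18, 179, -1], 40]])

```text
time_s: 15.3
ee_pos: [0.5016, 0.3652, 0.2372]
tool_rot: [0.823, 0.009, 0.503, -0.262]
force: [0.1, 0.2, 1.0]
opening: 0.0399
```

Call:
send_rows(series=[[[2.3, 2.0, 4.1], [-3, 25, 2], 40], [[3.6, 4.0, 7.8], [-7, 45, 3], 40], [[4.2, 5.9, 11.2], [-11, 60, 4], 40], [[3.9, 7.8, 14.1], [-14, 69, 3], 40], [[2.9, 9.5, 16.5], [-16, 74, 1], 40]])

```text
time_s: 15.8
ee_pos: [0.4867, 0.4388, 0.2386]
tool_rot: [0.845, 0.093, 0.391, -0.352]
force: [-0.8, 0.2, 0.1]
opening: 0.0401
```

Call:
send_rows(series=[[[-1.7, 1.2, 1.9], [1, 0, -2], 40], [[-4.0, 2.0, 3.3], [5, -6, -5], 40], [[-6.7, 2.5, 3.9], [13, -16, -7], 40], [[-9.4, 1.4, 8.0], [13, -19, -5], 40], [[-12.8, 0.4, 11.7], [13, -28, -6], 40]])

```text
time_s: 16.3
ee_pos: [0.501, 0.4098, 0.2332]
tool_rot: [0.867, 0.223, 0.338, -0.292]
force: [-0.4, 0.6, 0.3]
opening: 0.0401
```

Call:
send_rows(series=[[[-3.9, -0.8, 3.3], [2, -15, -3], 40], [[-8.4, -1.7, 6.0], [7, -36, -7], 40], [[-13.5, -2.6, 8.2], [14, -62, -12], 40], [[-19.1, -3.5, 9.7], [24, -94, -15], 40], [[-25.0, -4.4, 10.7], [37, -131, -17], 40]])

```text
time_s: 16.8
ee_pos: [0.5395, 0.2764, 0.2168]
tool_rot: [0.871, 0.381, 0.287, -0.116]
force: [0.6, 0.8, -0.5]
opening: 0.0397
```

Call:
send_rows(series=[[[-6.2, -1.6, 0.4], [15, -42, 2], 40], [[-8.4, 2.3, 2.5], [2, -55, -6], 40], [[-11.1, 6.5, 4.0], [-12, -75, -13], 40], [[-14.3, 10.8, 4.9], [-26, -101, -19], 40], [[-18.1, 15.3, 5.1], [-41, -132, -22], 40]])

```text
time_s: 17.3
ee_pos: [0.4988, 0.1421, 0.1953]
tool_rot: [0.891, 0.441, 0.099, -0.039]
force: [-0.3, 0.4, 0.9]
opening: 0.0398
```

Call:
send_rows(series=[[[-4.5, 4.3, -0.7], [-15, -35, 0], 40], [[-9.4, 8.5, -2.0], [-30, -74, 5], 40], [[-9.4, 8.5, -2.0], [-30, -74, 5], 40]])

```text
time_s: 17.6
ee_pos: [0.4697, 0.0649, 0.2013]
tool_rot: [0.904, 0.427, -0.004, 0.005]
force: [1.2, 0.4, 0.5]
opening: 0.0396
```

```bash
cat > lookgrasp.py <<'E'
import sys; from path import *
z,ex,ey,az=map(float,sys.argv[1:5])
r=cam('wrist'); save('lg%d'%int(bot.sense()['time_s']*10),r[0]); o=eye(r,z,(ex,ey),az); print(o); E,a=o[0],o[1]
s=bot.sense(); p0=s['ee_pos']; Rn=R.from_quat(s['tool_rot'])
p,Rt=gpose(E,a,z-.001,10); print('to grasp: turn',(Rt*Rn.inv()).as_rotvec(degrees=True).round(1),'shift',((p-p0)*1e3).round(1), s['joint_positions'].round(2))
E
python3 lookgrasp.py .024 .519 .1375 50
```

```text
(array([0.5164, 0.1404]), np.float64(50.8), 'px1029 handle w 0.5, eye width 26.1, handle off -0.2')
to grasp: turn [ 8.3 -6.4  0.2] shift [  -7.2    7.8 -177.9] [ 0.02  0.31  1.73 -0.01  1.09  0.72]
```

Call:
send_rows(series=[[[4, -3.2, 0], [-4, 4, -45], 40], [[8.3, -6.4, 0.2], [-7, 8, -90], 40], [[8.3, -6.4, 0.2], [-7, 8, -130], 40], [[8.3, -6.4, 0.2], [-7, 8, -160], 40], [[8.3, -6.4, 0.2], [-7, 8, -178], 40]])

```text
time_s: 18.15
ee_pos: [0.4627, 0.0742, 0.021]
tool_rot: [0.9, 0.427, 0.078, -0.037]
force: [1.0, 0.8, 0.6]
opening: 0.0399
```

Call:
send_rows(series=[[[0, 0, 0], [0, 0, 0], 20], [[0, 0, 0], [0, 0, 0], 0], [[0, 0, 0], [0, 0, 0], 0], [[0, 0, 0], [0, 0, 0], 0], [[0, 0, 0], [0, 0, 0], 0]])

```text
time_s: 18.65
ee_pos: [0.4634, 0.0742, 0.0219]
tool_rot: [0.9, 0.427, 0.079, -0.037]
force: [1.5, 2.0, 4.1]
opening: 0.0094
```

Call:
send_rows(series=[[[0, 0, 0], [0, 0, 20], 0], [[0, 0, 0], [0, 0, 60], 0], [[0, 0, 0], [0, 0, 105], 0], [[0, 0, 0], [0, 0, 150], 0], [[0, 0, 0], [0, 0, 190], 0]])

```text
time_s: 19.15
ee_pos: [0.4631, 0.0741, 0.2147]
tool_rot: [0.9, 0.427, 0.08, -0.036]
force: [0.3, -0.4, -0.7]
opening: 0.0096
```

Run:
```python
from path import *
r=cam('wrist'); Et=eyetool(r); eyenow(Et)
S=kin.sols(*pose(2,-130,185,40,Et)); print([k.round(2) for k in S])
j=[k for k in S if k[3]>2][0]; s=bot.sense()['joint_positions']; print(s.round(2))
m=(s+j)/2; m[4]=.45; m[1]-=.05
multi([[*(s+(m-s)*.4)[:4],.5,(s+(m-s)*.4)[5]],m,j],0,Et=Et)
```

```text
pred px 281.0 108.0 n 1260 eye_tool [0.0831 0.0005 0.0124] width 25.3
t 19.2 eye dryer [-162.8   56.1  222.8] tool elev 17.4 yaw 51.6 roll 0.009 F [4.8 0.3 7.8] open 9.1
[array([ 0.31,  0.63,  2.45,  3.54,  0.82, -1.6 ])]
[-0.07  0.23  1.82  0.17  0.99  0.53]
rows 21
[[[5.1, -4.5, 0.8], [21, 38, -3], 0], [[9.4, -9.2, 0.6], [43, 68, -1], 0], [[12.7, -13.7, -0.5], [64, 91, 2], 0], [[14.9, -18.1, -2.5], [84, 105, 5], 0], [[16.1, -22.1, -5.2], [102, 111, 8], 0]]
   tcp [0.567 0.185 0.227] eye [0.617 0.239 0.268] bowl [0.538 0.154 0.209] j [0.   0.29 1.95 0.84 0.5  0.1 ]
[[[4.2, 0.1, -0.6], [-8, 25, -4], 0], [[7.9, 0.2, -1.7], [-14, 46, -7], 0], [[11.2, 0.1, -3.3], [-19, 63, -9], 0], [[14.0, 0.1, -5.4], [-24, 74, -13], 0], [[16.2, 0.1, -7.9], [-28, 82, -17], 0]]
   tcp [0.539 0.266 0.211] eye [0.596 0.299 0.263] bowl [0.507 0.246 0.185] j [ 0.1   0.36  2.11  1.68  0.46 -0.43]
[[[1.7, 0.3, -2.8], [-4, 3, -6], 0], [[4.9, 0.7, -4.7], [-10, 15, -10], 0], [[7.4, 0.7, -7.1], [-13, 20, -14], 0], [[9.2, 0.4, -10.1], [-14, 20, -18], 0], [[10.1, -0.2, -13.6], [-14, 14, -24], 0]]
   tcp [0.526 0.28  0.187] eye [0.587 0.289 0.243] bowl [0.49  0.273 0.158] j [ 0.19  0.48  2.26  2.53  0.6  -0.96]
[[[-0.1, -0.4, -4.0], [0, -13, -7], 0], [[-1.1, -0.7, -8.3], [-1, -32, -16], 0], [[-3.2, -0.9, -12.8], [-4, -57, -26], 0], [[-6.4, -0.9, -17.5], [-11, -87, -37], 0], [[-10.5, -0.6, -22.1], [-22, -123, -48], 0]]
   tcp [0.504 0.157 0.139] eye [0.566 0.153 0.195] bowl [0.468 0.159 0.11 ] j [ 0.29  0.61  2.42  3.37  0.78 -1.49]
[[[-4.9, 1.2, -4.7], [-16, -39, -10], 0]]
   tcp [0.488 0.118 0.129] eye [0.55  0.114 0.185] bowl [0.451 0.12  0.101] j [ 0.31  0.63  2.45  3.54  0.82 -1.6 ]
```

Run:
```python
from path import *
Et=(.0831,.0005,.0124)
j=np.array([ 0.31,  0.63,  2.45,  3.54,  0.82, -1.6 ]); s=bot.sense()['joint_positions']; print(s.round(2))
m=(s+j)/2; m[4]=.5; m[1]-=.1; m[2]+=.12
a=s+(m-s)*.4; a[4]=.6; a[1]-=.05; a[2]+=.08
multi([a,m,j],0,Et=Et)
```

```text
[-0.07  0.23  1.82  0.17  0.99  0.53]
rows 20
[[[5.4, -2.8, 1.0], [0, 40, -5], 0], [[10.2, -5.8, 1.1], [-1, 74, -7], 0], [[14.0, -8.8, 0.3], [0, 101, -7], 0], [[17.0, -11.7, -1.2], [0, 121, -6], 0], [[19.0, -14.5, -3.4], [-1, 133, -6], 0]]
   tcp [0.464 0.207 0.214] eye [0.517 0.261 0.25 ] bowl [0.435 0.175 0.197] j [0.   0.22 2.08 0.84 0.6  0.1 ]
[[[4.2, -0.5, -1.1], [-2, 25, 0], 0], [[7.9, -1.0, -2.8], [-3, 44, 1], 0], [[10.9, -1.5, -5.0], [-3, 58, 0], 0], [[13.3, -1.9, -7.7], [-2, 66, -1], 0], [[15.0, -2.2, -10.7], [-1, 70, -5], 0]]
   tcp [0.463 0.277 0.209] eye [0.522 0.31  0.259] bowl [0.43  0.256 0.184] j [ 0.1   0.31  2.23  1.69  0.52 -0.43]
[[[1.1, 0.2, -3.4], [0, -1, -6], 0], [[4.2, -0.1, -6.0], [5, 9, -7], 0], [[6.4, -0.7, -9.2], [12, 11, -9], 0], [[7.7, -1.6, -13.1], [21, 7, -13], 0], [[7.9, -2.7, -17.4], [30, -5, -19], 0]]
   tcp [0.493 0.272 0.19 ] eye [0.556 0.279 0.246] bowl [0.457 0.266 0.162] j [ 0.2   0.46  2.34  2.6   0.64 -1.01]
[[[-1.0, -0.7, -4.8], [8, -19, -9], 0], [[-3.1, -1.2, -9.8], [13, -44, -20], 0], [[-6.4, -1.3, -15.0], [13, -76, -33], 0], [[-10.9, -1.1, -20.2], [8, -113, -46], 0], [[-16.4, -0.4, -25.3], [-4, -154, -59], 0]]
   tcp [0.489 0.118 0.131] eye [0.552 0.113 0.187] bowl [0.453 0.12  0.103] j [ 0.31  0.63  2.45  3.54  0.82 -1.6 ]
```

Call:
send_rows(series=[[[5.4, -2.8, 1.0], [0, 40, -5], 0], [[10.2, -5.8, 1.1], [-1, 74, -7], 0], [[14.0, -8.8, 0.3], [0, 101, -7], 0], [[17.0, -11.7, -1.2], [0, 121, -6], 0], [[19.0, -14.5, -3.4], [-1, 133, -6], 0]])

```text
time_s: 19.7
ee_pos: [0.4646, 0.2075, 0.2145]
tool_rot: [0.876, 0.381, 0.267, -0.126]
force: [0.5, 1.1, -0.5]
opening: 0.0091
```

Call:
send_rows(series=[[[4.2, -0.5, -1.1], [-2, 25, 0], 0], [[7.9, -1.0, -2.8], [-3, 44, 1], 0], [[10.9, -1.5, -5.0], [-3, 58, 0], 0], [[13.3, -1.9, -7.7], [-2, 66, -1], 0], [[15.0, -2.2, -10.7], [-1, 70, -5], 0]])

```text
time_s: 20.2
ee_pos: [0.4636, 0.2777, 0.2098]
tool_rot: [0.879, 0.261, 0.342, -0.206]
force: [-0.1, 0.1, -0.4]
opening: 0.0095
```

Call:
send_rows(series=[[[1.1, 0.2, -3.4], [0, -1, -6], 0], [[4.2, -0.1, -6.0], [5, 9, -7], 0], [[6.4, -0.7, -9.2], [12, 11, -9], 0], [[7.7, -1.6, -13.1], [21, 7, -13], 0], [[7.9, -2.7, -17.4], [30, -5, -19], 0]])

```text
time_s: 20.7
ee_pos: [0.4942, 0.2722, 0.1911]
tool_rot: [0.883, 0.105, 0.408, -0.205]
force: [-0.0, 1.1, 0.0]
opening: 0.0093
```

Call:
send_rows(series=[[[-1.0, -0.7, -4.8], [8, -19, -9], 0], [[-3.1, -1.2, -9.8], [13, -44, -20], 0], [[-6.4, -1.3, -15.0], [13, -76, -33], 0], [[-10.9, -1.1, -20.2], [8, -113, -46], 0], [[-16.4, -0.4, -25.3], [-4, -154, -59], 0]])

```text
time_s: 21.2
ee_pos: [0.49, 0.1167, 0.1322]
tool_rot: [0.903, -0.034, 0.427, 0.019]
force: [1.4, 0.4, -1.2]
opening: 0.0094
```

```bash
cat > stage.py <<'E'
import sys; from path import *
h=int(sys.argv[1]); r=cam('wrist'); save('st%d'%h,r[0]); Et=eyetool(r); eyenow(Et); print(bot.sense()['joint_positions'].round(2))
for t in((-100,175,45),(-31,177,45),(-14,218,45),(4,198,45)): target(h,*t,Et)
E
python3 stage.py 2
```

```text
pred px 283.0 107.0 n 1209 eye_tool [ 0.0823 -0.0006  0.0126] width 25.3
t 21.25 eye dryer [-130.5   27.   185.8] tool elev 50.4 yaw -1.9 roll 0.013 F [-1.9 -3.   0.6] open 9.3
[ 0.32  0.63  2.45  3.59  0.82 -1.62]
(-100, 175, 45) turn [ 0.4 -4.7  1.4] |5| shift [ 35.5   2.9 -15.6]
(-31, 177, 45) turn [ 0.4 -4.7  1.4] |5| shift [104.3  -1.7 -13.6]
(-14, 218, 45) turn [ 0.4 -4.7  1.4] |5| shift [121.3  -2.8  27.4]
(4, 198, 45) turn [ 0.4 -4.7  1.4] |5| shift [139.3  -4.    7.4]
```

Call:
send_rows(series=[[[0.4, -4.7, 1.4], [36, 3, -16], 0], [[0.4, -4.7, 1.4], [65, 1, -15], 0], [[0.4, -4.7, 1.4], [90, -1, -14], 0], [[0.4, -4.7, 1.4], [104, -2, -14], 0], [[0.4, -4.7, 1.4], [104, -2, -14], 0]])

```text
time_s: 21.75
ee_pos: [0.5936, 0.1099, 0.1174]
tool_rot: [0.886, -0.03, 0.463, 0.015]
force: [0.4, 0.1, -1.3]
opening: 0.0095
```

Call:
send_rows(series=[[[0, 0, 0], [4, 0, 22], 0], [[0, 0, 0], [8, 0, 42], 0], [[0, 0, 0], [17, -1, 42], 0], [[0, 0, 0], [17, -1, 42], 0]])

```text
time_s: 22.15
ee_pos: [0.6113, 0.1091, 0.1603]
tool_rot: [0.885, -0.03, 0.464, 0.014]
force: [-0.4, -0.1, -0.9]
opening: 0.0094
```

Run:
```python
from path import *
Et=(.0825,-.0003,.0126); eyenow(Et)
target(2,4,199,45,Et);target(2,5,191,62,Et)
```

```text
t 22.15 eye dryer [-11.7  32.7 221. ] tool elev 55.4 yaw 0.1 roll -0.003 F [-0.4 -0.1 -0.9] open 9.4
(4, 199, 45) turn [-0.1  0.4 -0. ] |0| shift [ 15.3  -0.9 -21.6]
(5, 191, 62) turn [ -1.3 -16.6  -0. ] |17| shift [ 36.4  -2.3 -43.8]
```

Call:
send_rows(series=[[[0, 0, 0], [2, 0, -6], 0], [[0, 0, 0], [6, 0, -11], 0], [[0, 0, 0], [11, -1, -16], 0], [[0, 0, 0], [15, -1, -21], 0], [[0, 0, 0], [15, -1, -21], 0]])

```text
time_s: 22.65
ee_pos: [0.6266, 0.1079, 0.138]
tool_rot: [0.885, -0.03, 0.464, 0.014]
force: [-3.2, 0.4, 0.8]
opening: 0.0093
```

Call:
send_rows(series=[[[0, 0, 0], [0, 0, -4], 0], [[-0.3, -5, 0], [5, 0, -11], 0], [[-0.6, -10, 0], [11, -1, -16], 0], [[-1, -14, 0], [17, -1, -20], 0], [[-1.2, -17, 0], [21, -1, -22], 0]])

```text
time_s: 23.15
ee_pos: [0.6475, 0.1071, 0.1153]
tool_rot: [0.806, -0.027, 0.591, 0.019]
force: [0.0, -0.4, 2.6]
opening: 0.0095
```

Call:
send_rows(series=[[[0, 0, 0], [0, 0, 0], 0], [[0, 0, 0], [0, 0, 0], 0]])

```text
time_s: 23.35
ee_pos: [0.6477, 0.1072, 0.1149]
tool_rot: [0.806, -0.027, 0.591, 0.019]
force: [-0.6, 0.0, 2.0]
opening: 0.0093
```

Run:
```python
from path import *
Et=(.0825,-.0003,.0126); eyenow(Et); a=cam('scene'); u,v=377,288
save('s4',cv2.resize(a[0][v-55:v+65,u-120:u+50],(680,480),interpolation=cv2.INTER_CUBIC))
```

```text
t 23.35 eye dryer [  4.3  33.4 189.8] tool elev 72.5 yaw 0.1 roll -0.001 F [-0.6  0.   2. ] open 9.3
```

Call:
send_rows(series=[[[0, 0, 0], [0, 0, 0], 10], [[0, 0, 0], [0, 0, 0], 16], [[0, 0, 0], [0, 0, 0], 26], [[0, 0, 0], [0, 0, 0], 30], [[0, 0, 0], [0, 0, 0], 30]])

```text
time_s: 23.9
ee_pos: [0.6475, 0.1072, 0.1151]
tool_rot: [0.806, -0.027, 0.591, 0.019]
force: [0.4, 0.3, 0.7]
opening: 0.0299
```

Call:
send_rows(series=[[[0, 0, 0], [-20, 1, 0], 30], [[0, 0, 0], [-50, 3, 5], 30], [[0, 0, 0], [-95, 6, 15], 30], [[0, 0, 0], [-140, 9, 25], 30], [[0, 0, 0], [-160, 11, 30], 30]])

```text
time_s: 24.4
ee_pos: [0.4915, 0.1224, 0.1455]
tool_rot: [0.806, -0.027, 0.592, 0.02]
force: [2.8, 9.0, 8.0]
opening: 0.0297
```

```bash
cat > hung.py <<'E'
from path import *
def hung():
    r=cam('wrist'); P=pts(r[1],*r[2:]); Q=(P-O)@Dr*1e3
    for h,y in HK.items():
        m=(abs(Q[...,1]-y)<30)&(Q[...,0]>-45)&(Q[...,0]<62)&(Q[...,2]>18)&(Q[...,2]<198)&(r[1]>0); q=Q[m]
        if len(q)>50: print('hung',h,len(q),'y',np.median(q[:,1]).round(),q.min(0).round(),q.max(0).round())
if __name__=='__main__':
    hung()
E
python3 - <<'E'
from hung import *
hung(); s=bot.sense()['joint_positions']; print(s.round(2),bot.sense()['ee_pos'])
# after a lift of 90 mm
p=np.array(bot.sense()['ee_pos'])+[-.005,0,.09]; Rn=R.from_quat(bot.sense()['tool_rot']); j0,c=kin.ik(p,Rn,s); print(c,j0.round(2))
j=[k for k in kin.sols(*gpose((.517,-.017),49,.2,0)) if k[3]<1.5][0]
m=np.array([(j0[0]+j[0])/2+.05,.3,2.15,2.0,.5,-.5]); b=m+(j-m)*.55; b[4]=.6;b[2]+=.08
multi([m,b,j],40,j0=j0)
E
```

```text
hung 1 2079 y 100.0 [-15.  78.  39.] [ 17. 121. 178.]
hung 2 1821 y 34.0 [-28.  15.  44.] [  5.  53. 179.]
[ 0.45  1.29  2.67  3.68  1.98 -1.17] [0.49143239 0.12424216 0.14455679]
1.2080407380773127e-12 [ 0.46  0.82  2.63  3.64  1.53 -1.42]
rows 28
[[[6.8, 1.2, 3.5], [9, 33, -7], 40], [[12.8, 2.6, 7.2], [17, 65, -10], 40], [[17.8, 4.1, 11.1], [22, 96, -10], 40], [[21.8, 5.8, 15.0], [25, 126, -7], 40], [[24.8, 7.5, 19.0], [26, 151, -3], 40]]
   tcp [0.512 0.276 0.232] eye [0.564 0.257 0.296] bowl [0.484 0.286 0.197] j [ 0.34  0.63  2.46  3.05  1.16 -1.09]
[[[2.0, 1.3, 4.0], [0, 22, 5], 40], [[2.9, 2.6, 7.7], [-1, 39, 10], 40], [[2.8, 3.7, 11.1], [-2, 52, 14], 40], [[1.8, 4.7, 14.1], [-3, 59, 18], 40], [[-0.0, 5.6, 16.5], [-2, 60, 21], 40]]
   tcp [0.511 0.336 0.253] eye [0.571 0.333 0.311] bowl [0.478 0.337 0.221] j [ 0.22  0.45  2.29  2.47  0.8  -0.76]
[[[-2.6, 0.3, 1.9], [3, -5, 2], 40], [[-5.9, 0.2, 3.0], [10, -15, 5], 40], [[-9.8, -0.3, 3.4], [19, -31, 10], 40], [[-14.1, -1.1, 3.0], [32, -53, 16], 40], [[-16.9, -1.2, 6.7], [32, -61, 9], 40]]
   tcp [0.543 0.275 0.262] eye [0.601 0
[... 271 characters left out ...]
19, -62], 40]]
   tcp [0.528 0.156 0.2  ] eye [0.583 0.209 0.236] bowl [0.498 0.128 0.18 ] j [-0.11  0.3   2.01  0.9   0.6   0.  ]
[[[-1.9, 2.0, 2.4], [-4, -14, -2], 40], [[-4.1, 4.4, 4.4], [-10, -34, -6], 40], [[-6.8, 7.1, 5.9], [-17, -57, -9], 40], [[-9.9, 10.1, 7.0], [-25, -86, -11], 40], [[-13.4, 13.3, 7.5], [-34, -118, -12], 40]]
   tcp [0.494 0.038 0.188] eye [0.547 0.103 0.197] bowl [0.465 0.003 0.183] j [-0.23  0.31  1.85  0.34  0.9   0.26]
[[[-4.0, 3.2, 0.0], [-10, -37, 1], 40], [[-8.4, 6.5, -0.5], [-21, -76, 5], 40], [[-13.1, 9.8, -1.6], [-33, -119, 12], 40]]
   tcp [ 0.461 -0.081  0.2  ] eye [ 0.516 -0.019  0.185] bowl [ 0.432 -0.115  0.208] j [-0.3   0.31  1.75  0.    1.09  0.42]
```

Call:
send_rows(series=[[[0, 0, 0], [-5, 0, 40], 40], [[0, 0, 0], [-5, 0, 80], 40], [[0, 0, 0], [-5, 0, 90], 40]])

```text
time_s: 24.75
ee_pos: [0.4877, 0.1233, 0.22]
tool_rot: [0.805, -0.029, 0.592, 0.021]
force: [0.0, 0.2, 1.4]
opening: 0.04
```

Call:
send_rows(series=[[[6.8, 1.2, 3.5], [9, 33, -7], 40], [[12.8, 2.6, 7.2], [17, 65, -10], 40], [[17.8, 4.1, 11.1], [22, 96, -10], 40], [[21.8, 5.8, 15.0], [25, 126, -7], 40], [[24.8, 7.5, 19.0], [26, 151, -3], 40]])

```text
time_s: 25.25
ee_pos: [0.5137, 0.2755, 0.2175]
tool_rot: [0.821, -0.02, 0.513, -0.249]
force: [0.3, -0.5, -0.2]
opening: 0.0402
```

Call:
send_rows(series=[[[2.0, 1.3, 4.0], [0, 22, 5], 40], [[2.9, 2.6, 7.7], [-1, 39, 10], 40], [[2.8, 3.7, 11.1], [-2, 52, 14], 40], [[1.8, 4.7, 14.1], [-3, 59, 18], 40], [[-0.0, 5.6, 16.5], [-2, 60, 21], 40]])

```text
time_s: 25.75
ee_pos: [0.5115, 0.3355, 0.2385]
tool_rot: [0.84, 0.087, 0.431, -0.318]
force: [0.1, 1.4, -0.8]
opening: 0.0402
```

Call:
send_rows(series=[[[-2.6, 0.3, 1.9], [3, -5, 2], 40], [[-5.9, 0.2, 3.0], [10, -15, 5], 40], [[-9.8, -0.3, 3.4], [19, -31, 10], 40], [[-14.1, -1.1, 3.0], [32, -53, 16], 40], [[-16.9, -1.2, 6.7], [32, -61, 9], 40]])

```text
time_s: 26.25
ee_pos: [0.5443, 0.2737, 0.2492]
tool_rot: [0.866, 0.202, 0.404, -0.213]
force: [-0.2, 1.6, -0.0]
opening: 0.0401
```

Call:
send_rows(series=[[[-3.3, 0.7, 3.4], [-1, -13, -10], 40], [[-7.0, 1.8, 6.4], [-4, -30, -21], 40], [[-11.1, 3.3, 9.1], [-7, -54, -35], 40], [[-15.7, 5.2, 11.3], [-11, -83, -48], 40], [[-20.6, 7.4, 13.0], [-15, -119, -62], 40]])

```text
time_s: 26.75
ee_pos: [0.5288, 0.1533, 0.1867]
tool_rot: [0.886, 0.354, 0.277, -0.111]
force: [-0.6, 1.1, 0.3]
opening: 0.0398
```

Call:
send_rows(series=[[[-1.9, 2.0, 2.4], [-4, -14, -2], 40], [[-4.1, 4.4, 4.4], [-10, -34, -6], 40], [[-6.8, 7.1, 5.9], [-17, -57, -9], 40], [[-9.9, 10.1, 7.0], [-25, -86, -11], 40], [[-13.4, 13.3, 7.5], [-34, -118, -12], 40]])

```text
time_s: 27.25
ee_pos: [0.494, 0.0339, 0.1746]
tool_rot: [0.894, 0.426, 0.121, -0.064]
force: [-1.1, 0.7, -0.8]
opening: 0.04
```

Call:
send_rows(series=[[[-4.0, 3.2, 0.0], [-10, -37, 1], 40], [[-8.4, 6.5, -0.5], [-21, -76, 5], 40], [[-13.1, 9.8, -1.6], [-33, -119, 12], 40], [[-13.1, 9.8, -1.6], [-33, -119, 12], 40]])

```text
time_s: 27.65
ee_pos: [0.4611, -0.0879, 0.1873]
tool_rot: [0.909, 0.417, -0.006, 0.005]
force: [0.4, 0.3, 0.6]
opening: 0.0398
```

```bash
python3 lookgrasp.py .022 .517 -.017 49
```

```text
(array([ 0.5178, -0.0138]), np.float64(48.1), 'px1056 handle w 0.5, eye width 26.0, handle off -0.3')
to grasp: turn [ 8.1 -6.9 -1.2] shift [-1.000e-01  8.800e+00 -1.658e+02] [-0.3   0.33  1.76 -0.01  1.05  0.41]
```

Call:
send_rows(series=[[[4, -3.5, -1], [0, 5, -45], 40], [[8.1, -6.9, -1.2], [0, 9, -85], 40], [[8.1, -6.9, -1.2], [0, 9, -125], 40], [[8.1, -6.9, -1.2], [0, 9, -152], 40], [[8.1, -6.9, -1.2], [0, 9, -165], 40]])

```text
time_s: 28.2
ee_pos: [0.4595, -0.076, 0.0195]
tool_rot: [0.91, 0.405, 0.079, -0.037]
force: [0.3, 0.3, 0.6]
opening: 0.0398
```

Call:
send_rows(series=[[[0, 0, 0], [0, 0, 0], 20], [[0, 0, 0], [0, 0, 0], 0], [[0, 0, 0], [0, 0, 0], 0], [[0, 0, 0], [0, 0, 0], 0], [[0, 0, 0], [0, 0, 0], 0]])

```text
time_s: 28.7
ee_pos: [0.46, -0.076, 0.0203]
tool_rot: [0.91, 0.405, 0.079, -0.036]
force: [0.7, 1.8, 2.4]
opening: 0.0095
```

Call:
send_rows(series=[[[0, 0, 0], [0, 0, 20], 0], [[0, 0, 0], [0, 0, 60], 0], [[0, 0, 0], [0, 0, 105], 0], [[0, 0, 0], [0, 0, 150], 0], [[0, 0, 0], [0, 0, 190], 0]])

```text
time_s: 29.2
ee_pos: [0.4597, -0.076, 0.2129]
tool_rot: [0.91, 0.405, 0.079, -0.036]
force: [0.6, 0.0, -1.0]
opening: 0.0096
```

```bash
cat > carry.py <<'E'
import sys; from path import *
h=int(sys.argv[1]); r=cam('wrist'); Et=eyetool(r); eyenow(Et)
p=pose(h,-122,188,38,Et)
for k in kin.sols(*p): print(k.round(2))
j=[k for k in kin.sols(*p) if k[3]>2][0]; s=bot.sense()['joint_positions']; print(s.round(2))
m=(s+j)/2; m[4]=.5; m[1]-=.1; m[2]+=float(sys.argv[2])
a=s+(m-s)*.4; a[4]=.6; a[1]-=.05; a[2]+=.08
multi([a,m,j],0,Et=Et)
E
python3 carry.py 3 .12
```

```text
pred px 281.0 109.0 n 1240 eye_tool [ 0.0831 -0.0001  0.0121] width 25.4
t 29.25 eye dryer [-153.7  -96.8  220.9] tool elev 16.1 yaw 49.8 roll 0.006 F [ 3.9 -0.6  7.9] open 9.6
[ 0.03  0.59  2.49  3.24  0.78 -1.58]
[-0.42  0.25  1.8   0.19  1.04  0.22]
rows 18
[[[3.6, -4.8, 0.6], [14, 36, -5], 0], [[6.4, -9.3, 0.3], [26, 65, -7], 0], [[8.6, -13.6, -0.8], [35, 89, -8], 0], [[9.9, -17.4, -2.5], [42, 106, -8], 0], [[10.4, -20.6, -4.9], [45, 116, -9], 0]]
   tcp [0.506 0.039 0.209] eye [0.561 0.094 0.243] bowl [0.475 0.009 0.194] j [-0.33  0.22  2.07  0.8   0.6  -0.14]
[[[4.5, -1.5, -1.2], [2, 31, -2], 0], [[8.4, -2.9, -3.1], [3, 55, -3], 0], [[11.5, -3.9, -5.6], [2, 73, -5], 0], [[13.9, -4.6, -8.6], [1, 85, -9], 0], [[15.5, -4.8, -12.1], [-3, 91, -15], 0]]
   tcp [0.503 0.13  0.194] eye [0.563 0.161 0.244] bowl [0.468 0.112 0.17 ] j [-0.19  0.32  2.27  1.72  0.5  -0.68]
[[[3.6, -0.7, -2.4], [3, 15, -2], 0], [[6.3, -1.5, -5.5], [7, 23, -4], 0], [[7.9, -2.3, -9.2], [11, 23, -8], 0], [[8.4, -3.1, -13.3], [14, 15, -14], 0], [[7.7, -3.7, -17.9], [14, 1, -23], 0]]
   tcp [0.517 0.131 0.171] eye [0.579 0.135 0.227] bowl [0.48  0.128 0.143] j [-0.05  0.49  2.41  2.67  0.67 -1.24]
[[[-1.7, 0.3, -4.9], [-4, -21, -11], 0], [[-4.6, 1.1, -9.9], [-12, -48, -24], 0], [[-8.6, 2.5, -14.9], [-27, -80, -37], 0]]
   tcp [0.49  0.051 0.134] eye [0.554 0.047 0.188] bowl [0.452 0.054 0.108] j [ 0.03  0.59  2.49  3.24  0.78 -1.58]
```

Call:
send_rows(series=[[[3.6, -4.8, 0.6], [14, 36, -5], 0], [[6.4, -9.3, 0.3], [26, 65, -7], 0], [[8.6, -13.6, -0.8], [35, 89, -8], 0], [[9.9, -17.4, -2.5], [42, 106, -8], 0], [[10.4, -20.6, -4.9], [45, 116, -9], 0]])

```text
time_s: 29.75
ee_pos: [0.507, 0.0396, 0.2095]
tool_rot: [0.89, 0.356, 0.282, -0.038]
force: [0.9, 0.6, 0.5]
opening: 0.0092
```

Call:
send_rows(series=[[[4.5, -1.5, -1.2], [2, 31, -2], 0], [[8.4, -2.9, -3.1], [3, 55, -3], 0], [[11.5, -3.9, -5.6], [2, 73, -5], 0], [[13.9, -4.6, -8.6], [1, 85, -9], 0], [[15.5, -4.8, -12.1], [-3, 91, -15], 0]])

```text
time_s: 30.25
ee_pos: [0.5039, 0.1307, 0.1946]
tool_rot: [0.897, 0.219, 0.367, -0.113]
force: [0.9, 0.4, 0.1]
opening: 0.0091
```

Call:
send_rows(series=[[[3.6, -0.7, -2.4], [-4, 15, -2], 0], [[6.3, -1.5, -5.5], [-1, 23, -4], 0], [[7.9, -2.3, -9.2], [3, 23, -8], 0], [[8.4, -3.1, -13.3], [6, 15, -14], 0], [[7.7, -3.7, -17.9], [6, 1, -23], 0]])

```text
time_s: 30.75
ee_pos: [0.5103, 0.131, 0.1717]
tool_rot: [0.898, 0.054, 0.423, -0.106]
force: [1.4, -0.4, 0.0]
opening: 0.0097
```

Call:
send_rows(series=[[[-1.7, 0.3, -4.9], [0, -21, -11], 0], [[-4.6, 1.1, -9.9], [-6, -48, -24], 0], [[-8.6, 2.5, -14.9], [-19, -80, -37], 0], [[-8.6, 2.5, -14.9], [-19, -80, -37], 0]])

```text
time_s: 31.15
ee_pos: [0.4898, 0.0496, 0.1336]
tool_rot: [0.913, -0.035, 0.407, 0.018]
force: [0.3, 0.7, -1.0]
opening: 0.0094
```

```bash
python3 stage.py 3
```

```text
pred px 283.0 107.0 n 1207 eye_tool [ 0.0823 -0.0011  0.0125] width 25.4
t 31.2 eye dryer [-121.2  -32.2  187.3] tool elev 48.2 yaw -0.5 roll 0.003 F [-0.4 -0.1 -0.8] open 9.0
[ 0.05  0.59  2.48  3.27  0.77 -1.59]
(-100, 175, 45) turn [-0.3 -6.8  0.4] |7| shift [ 27.8  -2.9 -19.6]
(-31, 177, 45) turn [-0.3 -6.8  0.4] |7| shift [ 96.7  -7.5 -17.6]
(-14, 218, 45) turn [-0.3 -6.8  0.4] |7| shift [113.6  -8.6  23.4]
(4, 198, 45) turn [-0.3 -6.8  0.4] |7| shift [131.6  -9.8   3.4]
```

Call:
send_rows(series=[[[-0.3, -6.8, 0.4], [28, -3, -20], 0], [[-0.3, -6.8, 0.4], [57, -5, -19], 0], [[-0.3, -6.8, 0.4], [80, -6, -18], 0], [[-0.3, -6.8, 0.4], [97, -7, -18], 0], [[-0.3, -6.8, 0.4], [97, -7, -18], 0]])

```text
time_s: 31.7
ee_pos: [0.5908, 0.0448, 0.1178]
tool_rot: [0.885, -0.029, 0.464, 0.014]
force: [-0.2, -0.8, -0.3]
opening: 0.0095
```

Call:
send_rows(series=[[[0, 0, 0], [4, 0, 22], 0], [[0, 0, 0], [8, -1, 41], 0], [[0, 0, 0], [16, -1, 41], 0], [[0, 0, 0], [16, -1, 41], 0]])

```text
time_s: 32.1
ee_pos: [0.6077, 0.044, 0.1599]
tool_rot: [0.885, -0.029, 0.465, 0.014]
force: [1.1, -0.1, -1.1]
opening: 0.0094
```

Run:
```python
from path import *
Et=(.0825,-.0006,.0125); eyenow(Et)
target(3,4,199,45,Et);target(3,5,191,62,Et)
```

```text
t 32.1 eye dryer [-11.2 -32.  220.8] tool elev 55.4 yaw 0.2 roll -0.002 F [ 1.1 -0.1 -1.1] open 9.4
(4, 199, 45) turn [-0.1  0.4 -0.1] |0| shift [ 14.7  -2.  -21.4]
(5, 191, 62) turn [ -1.2 -16.5  -0.2] |17| shift [ 35.8  -3.4 -43.5]
```

Call:
send_rows(series=[[[0, 0, 0], [2, -1, -6], 0], [[0, 0, 0], [6, -2, -11], 0], [[0, 0, 0], [11, -2, -16], 0], [[0, 0, 0], [15, -2, -21], 0], [[0, 0, 0], [15, -2, -21], 0]])

```text
time_s: 32.6
ee_pos: [0.6229, 0.042, 0.1377]
tool_rot: [0.885, -0.029, 0.464, 0.014]
force: [-2.0, -0.5, 1.0]
opening: 0.0098
```

Call:
send_rows(series=[[[0, 0, 0], [0, 0, -4], 0], [[-0.3, -5, 0], [5, 0, -11], 0], [[-0.6, -10, 0], [11, -1, -16], 0], [[-1, -14, 0], [17, -1, -20], 0], [[-1.2, -17, 0], [21, -1, -22], 0]])

```text
time_s: 33.1
ee_pos: [0.644, 0.0411, 0.1151]
tool_rot: [0.806, -0.026, 0.592, 0.019]
force: [1.8, -0.3, 3.1]
opening: 0.0093
```

Call:
send_rows(series=[[[0, 0, 0], [0, 0, 0], 0], [[0, 0, 0], [0, 0, 0], 0]])

```text
time_s: 33.3
ee_pos: [0.6443, 0.0412, 0.1146]
tool_rot: [0.805, -0.025, 0.592, 0.019]
force: [0.6, 0.1, 3.2]
opening: 0.0094
```

Run:
```python
from path import *
Et=(.0825,-.0006,.0125); eyenow(Et); print(bot.sense()['joint_positions'].round(2))
for d in((-.1,0,.03),(-.12,0,.06),(-.14,0,.08)):
    p=np.array(bot.sense()['ee_pos'])+d; print(d,kin.ik(p,R.from_quat(bot.sense()['tool_rot']),bot.sense()['joint_positions'])[0].round(2))
```

```text
t 33.3 eye dryer [  5.  -32.3 189.6] tool elev 72.6 yaw 0.2 roll -0.000 F [0.6 0.1 3.2] open 9.4
[ 0.01  1.01  2.32  3.21  1.45 -1.56]
(-0.1, 0, 0.03) [ 0.    1.25  2.64  3.21  2.02 -1.52]
(-0.12, 0, 0.06) [ 0.05  1.12  2.67  3.28  1.88 -1.49]
(-0.14, 0, 0.08) [ 0.11  0.96  2.67  3.35  1.69 -1.48]
```

Call:
send_rows(series=[[[0, 0, 0], [0, 0, 0], 10], [[0, 0, 0], [0, 0, 0], 16], [[0, 0, 0], [0, 0, 0], 26], [[0, 0, 0], [0, 0, 0], 30], [[0, 0, 0], [0, 0, 0], 30]])

```text
time_s: 33.8
ee_pos: [0.6442, 0.0412, 0.1147]
tool_rot: [0.805, -0.025, 0.592, 0.019]
force: [-0.4, 0.2, -0.3]
opening: 0.0295
```

Call:
send_rows(series=[[[0, 0, 0], [-15, 1, 0], 30], [[0, 0, 0], [-40, 3, 5], 30], [[0, 0, 0], [-75, 5, 12], 30], [[0.5, 8, 0], [-95, 6, 25], 30], [[1, 16, 0], [-115, 8, 45], 30]])

```text
time_s: 34.3
ee_pos: [0.5479, 0.0469, 0.1379]
tool_rot: [0.85, -0.027, 0.525, 0.018]
force: [0.1, -1.0, -0.1]
opening: 0.03
```

Call:
send_rows(series=[[[0, 0, 0], [-10, 0, 30], 30], [[0, 0, 0], [-15, 0, 50], 40]])

```text
time_s: 34.5
ee_pos: [0.5317, 0.0469, 0.1883]
tool_rot: [0.851, -0.027, 0.524, 0.018]
force: [0.4, -0.1, -0.4]
opening: 0.0352
```

Run:
```python
from hung import *
hung(); j0=bot.sense()['joint_positions']; print(j0.round(2),bot.sense()['ee_pos'])
j=[k for k in kin.sols(*gpose((.508,-.171),64,.2,0)) if k[3]<1.5][0]
m=np.array([(j0[0]+j[0])/2+.05,.25,2.15,2.0,.5,-.6]); b=m+(j-m)*.55; b[4]=.6;b[2]+=.08
multi([m,b,j],40,j0=j0)
# scoop 4 still in place? (top view)
r=cam('top'); np.savez('top1.npz',im=r[0],d=r[1],K=r[2],A=r[3],e=r[4])
```

```text
hung 1 1912 y 99.0 [-14.  77.  39.] [ 19. 121. 145.]
hung 2 1364 y 34.0 [-12.  15.  42.] [ 18.  52. 146.]
hung 3 848 y -32.0 [ 17. -47.  48.] [ 52. -17. 132.]
[ 0.03  0.69  2.54  3.24  1.2  -1.56] [0.53102184 0.04702013 0.19114432]
rows 22
[[[6.7, -1.0, 3.9], [18, 31, 11], 40], [[11.6, -1.2, 7.8], [32, 57, 25], 40], [[14.9, -0.7, 11.5], [42, 76, 39], 40], [[16.4, 0.3, 14.6], [49, 86, 52], 40], [[16.4, 1.7, 16.8], [55, 86, 64], 40]]
   tcp [0.586 0.135 0.257] eye [0.64  0.128 0.322] bowl [0.557 0.138 0.222] j [-0.13  0.42  2.3   2.46  0.76 -0.96]
[[[-1.7, 1.0, 1.3], [6, -10, 11], 40], [[-4.6, 1.9, 1.3], [12, -30, 24], 40], [[-8.4, 2.4, -0.0], [20, -60, 40], 40], [[-13.3, 2.7, 5.0], [24, -66, 32], 40], [[-18.4, 3.5, 9.9], [26, -76, 20], 40]]
   tcp [0.612 0.058 0.277] eye [0.668 0.081 0.336] bowl [0.582 0.046 0.245] j [-0.3   0.28  2.08  1.63  0.53 -0.52]
[[[-5.2, 1.6, 4.6], [-1, -16, -14], 40], [[-10.5, 3.7, 9.0], [-5, -37, -30], 40], [[-16.0, 6.2, 13.0], [-11, -64, -46], 40], [[-21.7, 9.3, 16.7], [-19, -98, -62], 40], [[-23.5, 11.1, 20.9], [-25, -109, -67], 40]]
   tcp [ 0.588 -0.051  0.21 ] eye [0.637 0.01  0.241] bowl [ 0.561 -0.084  0.194] j [-0.45  0.34  1.89  0.79  0.67 -0.32]
[[[-2.1, 2.9, 3.5], [-9, -16, -5], 40], [[-4.4, 6.3, 6.6], [-21, -36, -10], 40], [[-6.8, 10.1, 9.1], [-36, -60, -15], 40], [[-9.5, 14.3, 11.2], [-53, -89, -18], 40], [[-12.4, 19.0, 12.7], [-72, -122, -19], 40]]
   tcp [ 0.515 -0.173  0.192] eye [ 0.554 -0.098  0.192] bowl [ 0.494 -0.213  0.191] j [-0.55  0.38  1.69  0.23  1.01 -0.19]
[[[-3.3, 4.7, 0.9], [-21, -36, 2], 40], [[-6.9, 9.6, 1.2], [-45, -74, 8], 40]]
   tcp [ 0.471 -0.247  0.2  ] eye [ 0.507 -0.173  0.185] bowl [ 0.451 -0.288  0.208] j [-0.6   0.39  1.61  0.    1.14 -0.14]
```

Run:
```python
from path import *
j0=bot.sense()['joint_positions']
j=[k for k in kin.sols(*gpose((.508,-.171),64,.2,0)) if k[3]<1.5][0]
m=np.array([(j0[0]+j[0])/2+.05,.15,2.4,2.0,.5,-.6]); b=m+(j-m)*.55; b[4]=.6;b[2]+=.15
multi([m,b,j],40,j0=j0)
```

```text
rows 23
[[[6.7, 0.1, 3.9], [2, 31, 12], 40], [[11.9, 1.0, 7.6], [-1, 58, 25], 40], [[15.5, 2.5, 11.1], [-9, 79, 36], 40], [[17.5, 4.6, 14.0], [-20, 93, 45], 40], [[17.9, 6.9, 16.1], [-33, 98, 50], 40]]
   tcp [0.5   0.146 0.243] eye [0.559 0.139 0.303] bowl [0.468 0.151 0.211] j [-0.13  0.36  2.45  2.46  0.76 -0.96]
[[[-1.2, 2.1, 1.5], [-13, -4, 3], 40], [[-3.7, 4.0, 1.8], [-25, -17, 6], 40], [[-7.2, 5.5, 1.0], [-34, -39, 9], 40], [[-11.2, 5.4, 6.5], [-23, -42, 2], 40], [[-15.5, 5.8, 12.0], [-15, -49, -8], 40]]
   tcp [0.485 0.097 0.235] eye [0.549 0.118 0.287] bowl [0.451 0.086 0.207] j [-0.3   0.19  2.3   1.63  0.53 -0.52]
[[[-4.3, 1.2, 5.3], [5, -13, -12], 40], [[-8.8, 2.8, 10.4], [8, -32, -26], 40], [[-13.5, 4.9, 15.2], [8, -58, -41], 40], [[-18.5, 7.5, 19.8], [6, -90, -57], 40], [[-20.0, 8.2, 23.6], [13, -103, -56], 40]]
   tcp [ 0.498 -0.006  0.179] eye [0.551 0.053 0.208] bowl [ 0.469 -0.038  0.164] j [-0.45  0.3   2.06  0.8   0.66 -0.32]
[[[-1.7, 1.5, 3.5], [4, -17, 0], 40], [[-3.8, 3.4, 6.6], [6, -38, 0], 40], [[-6.1, 5.8, 9.3], [6, -64, 0], 40], [[-8.6, 8.5, 11.6], [3, -93, 0], 40], [[-11.3, 11.6, 13.5], [-2, -126, 2], 40]]
   tcp [ 0.496 -0.131  0.181] eye [ 0.537 -0.058  0.187] bowl [ 0.475 -0.171  0.178] j [-0.54  0.36  1.77  0.3   0.96 -0.21]
[[[-3.2, 3.2, 1.3], [-7, -36, 4], 40], [[-6.6, 6.7, 2.2], [-15, -75, 10], 40], [[-10.2, 10.4, 2.4], [-26, -116, 19], 40]]
   tcp [ 0.471 -0.247  0.2  ] eye [ 0.507 -0.173  0.185] bowl [ 0.451 -0.288  0.208] j [-0.6   0.39  1.61  0.    1.14 -0.14]
```

Call:
send_rows(series=[[[6.7, 0.1, 3.9], [2, 31, 12], 40], [[11.9, 1.0, 7.6], [-1, 58, 25], 40], [[15.5, 2.5, 11.1], [-9, 79, 36], 40], [[17.5, 4.6, 14.0], [-20, 93, 45], 40], [[17.9, 6.9, 16.1], [-33, 98, 50], 40]])

```text
time_s: 35.1
ee_pos: [0.4991, 0.1453, 0.2406]
tool_rot: [0.868, 0.012, 0.461, -0.187]
force: [-0.6, 1.1, 0.3]
opening: 0.0397
```

Call:
send_rows(series=[[[-1.2, 2.1, 1.5], [-13, -4, 3], 40], [[-3.7, 4.0, 1.8], [-25, -17, 6], 40], [[-7.2, 5.5, 1.0], [-34, -39, 9], 40], [[-11.2, 5.4, 6.5], [-23, -42, 2], 40], [[-15.5, 5.8, 12.0], [-15, -49, -8], 40]])

```text
time_s: 35.6
ee_pos: [0.4839, 0.0965, 0.2325]
tool_rot: [0.901, 0.157, 0.388, -0.116]
force: [-0.3, 0.7, 0.6]
opening: 0.04
```

Call:
send_rows(series=[[[-4.3, 1.2, 5.3], [5, -13, -12], 40], [[-8.8, 2.8, 10.4], [8, -32, -26], 40], [[-13.5, 4.9, 15.2], [8, -58, -41], 40], [[-18.5, 7.5, 19.8], [6, -90, -57], 40], [[-20.0, 8.2, 23.6], [13, -103, -56], 40]])

```text
time_s: 36.1
ee_pos: [0.4958, -0.0078, 0.1744]
tool_rot: [0.881, 0.394, 0.256, -0.047]
force: [0.1, 1.1, 0.5]
opening: 0.0403
```

Call:
send_rows(series=[[[-1.7, 1.5, 3.5], [4, -17, 0], 40], [[-3.8, 3.4, 6.6], [6, -38, 0], 40], [[-6.1, 5.8, 9.3], [6, -64, 0], 40], [[-8.6, 8.5, 11.6], [3, -93, 0], 40], [[-11.3, 11.6, 13.5], [-2, -126, 2], 40]])

```text
time_s: 36.6
ee_pos: [0.4927, -0.1345, 0.1751]
tool_rot: [0.851, 0.512, 0.116, -0.031]
force: [0.6, -0.2, 0.2]
opening: 0.0401
```

Call:
send_rows(series=[[[-3.2, 3.2, 1.3], [-7, -36, 4], 40], [[-6.6, 6.7, 2.2], [-15, -75, 10], 40], [[-10.2, 10.4, 2.4], [-26, -116, 19], 40], [[-10.2, 10.4, 2.4], [-26, -116, 19], 40]])

```text
time_s: 37.0
ee_pos: [0.4667, -0.2537, 0.194]
tool_rot: [0.847, 0.532, -0.01, -0.004]
force: [1.5, 0.7, 0.0]
opening: 0.0403
```

```bash
python3 lookgrasp.py .028 .508 -.171 64
```

```text
(array([ 0.5181, -0.1604]), np.float64(64.4), 'px1162 handle w 0.4, eye width 36.1, handle off 4.1')
to grasp: turn [ 9.  -5.5 -0. ] shift [  14.8   14.4 -166.3] [-0.6   0.4   1.61 -0.01  1.15 -0.15]
```

```bash
ls pics/lg*
python3 - <<'E'
import cv2
im=cv2.imread('pics/lg370.png'); cv2.imwrite('pics/lgc.png',cv2.resize(im[40:260,160:420],None,fx=2.6,fy=2.6,interpolation=cv2.INTER_CUBIC))
E
```

```text
pics/lg176.png
pics/lg277.png
pics/lg370.png
```

View pics/lgc.png

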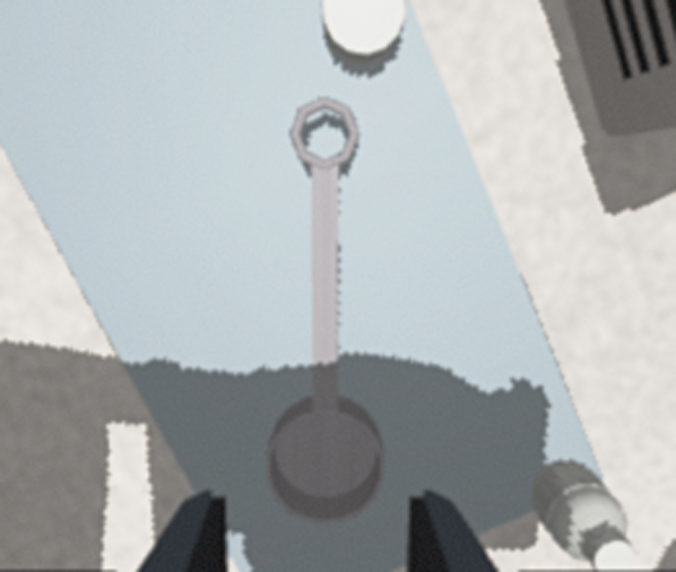

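Run:
```python
from path import *
r=cam('wrist'); K,A,e=r[2:]; z=.028
E,H=ray([(284.6,90.8),(285,172)],z,K,A,e); U=(E-H)[:2]; az=np.degrees(np.arctan2(U[1],U[0])); print(E.round(4),az, np.linalg.norm(ray([(298.2,90.8)],z,K,A,e)[0]-ray([(271.3,90.8)],z,K,A,e)[0]))
s=bot.sense(); p,Rt=gpose(E[:2],az,.030,10); print('turn',(Rt*R.from_quat(s['tool_rot']).inv()).as_rotvec(degrees=True).round(1),'shift',((p-s['ee_pos'])*1e3).round(1))
P=pts(r[1],K,A,e); m=(P[...,2]>.035)&(P[...,2]<.09)&(abs(P[...,0]-.5)<.15)&(P[...,1]<-.2)&(P[...,1]>-.45); q=P[m]; print(len(q),np.median(q,0) if len(q) else '')
```

```text
[ 0.511  -0.1608  0.028 ] 64.74314401866667 0.025722497556879657
turn [ 9.  -5.4  0.3] shift [   8.5   12.5 -163. ]
2279 [ 0.60923798 -0.37681089  0.05146879]
```

Call:
send_rows(series=[[[4.5, -2.7, 0], [4, 6, -45], 40], [[9, -5.4, 0.3], [8, 12, -85], 40], [[9, -5.4, 0.3], [8, 12, -125], 40], [[9, -5.4, 0.3], [8, 12, -152], 40], [[9, -5.4, 0.3], [8, 12, -163], 40]])

```text
time_s: 37.6
ee_pos: [0.4724, -0.2362, 0.0272]
tool_rot: [0.842, 0.533, 0.073, -0.05]
force: [-0.3, -0.2, 0.5]
opening: 0.0401
```

Call:
send_rows(series=[[[0, 0, 0], [0, 0, 0], 20], [[0, 0, 0], [0, 0, 0], 0], [[0, 0, 0], [0, 0, 0], 0], [[0, 0, 0], [0, 0, 0], 0], [[0, 0, 0], [0, 0, 0], 0]])

```text
time_s: 38.1
ee_pos: [0.4729, -0.2364, 0.0281]
tool_rot: [0.842, 0.533, 0.073, -0.049]
force: [1.2, 1.2, 4.6]
opening: 0.0092
```

Call:
send_rows(series=[[[0, 0, 0], [0, 0, 20], 0], [[0, 0, 0], [0, 0, 60], 0], [[0, 0, 0], [0, 0, 105], 0], [[0, 0, 0], [0, 0, 150], 0], [[0, 0, 0], [0, 0, 185], 0]])

```text
time_s: 38.6
ee_pos: [0.473, -0.2366, 0.2161]
tool_rot: [0.841, 0.533, 0.073, -0.048]
force: [0.7, 0.2, -1.1]
opening: 0.0096
```

```bash
python3 carry.py 4 .2
```

```text
pred px 280.0 108.0 n 1064 eye_tool [0.0791 0.0005 0.0136] width 25.2
t 38.65 eye dryer [-152.5 -248.   221.1] tool elev 25.8 yaw 67.4 roll 0.003 F [ 1.8 -0.3  6.6] open 9.3
[-0.26  0.59  2.52  2.95  0.8  -1.56]
[-0.69  0.38  1.58  0.18  1.23 -0.31]
rows 17
[[[1.3, -6.5, -0.3], [27, 29, -10], 0], [[2.1, -12.4, -1.6], [49, 53, -16], 0], [[2.2, -17.7, -3.9], [66, 71, -19], 0], [[1.5, -22.2, -7.0], [77, 82, -21], 0], [[0.2, -25.7, -10.7], [80, 87, -24], 0]]
   tcp [ 0.554 -0.15   0.197] eye [ 0.598 -0.085  0.215] bowl [ 0.528 -0.191  0.186] j [-0.6   0.33  1.93  0.73  0.6  -0.56]
[[[5.1, -1.3, -1.8], [-4, 41, -10], 0], [[9.7, -2.2, -4.4], [-11, 75, -18], 0], [[13.7, -2.6, -7.5], [-21, 104, -25], 0], [[17.1, -2.6, -11.1], [-34, 128, -33], 0], [[19.8, -2.1, -15.2], [-51, 146, -42], 0]]
   tcp [ 0.504 -0.004  0.155] eye [0.56  0.038 0.194] bowl [ 0.468 -0.03   0.132] j [-0.47  0.38  2.25  1.56  0.5  -0.94]
[[[5.1, -1.3, -3.3], [3, 25, 1], 0], [[9.2, -2.6, -7.3], [7, 41, 2], 0], [[12.1, -3.9, -12.0], [10, 47, 3], 0], [[13.8, -5.0, -17.1], [10, 44, 1], 0], [[14.1, -5.9, -22.8], [7, 33, -3], 0]]
   tcp [0.511 0.029 0.152] eye [0.572 0.035 0.203] bowl [0.472 0.025 0.121] j [-0.32  0.53  2.44  2.55  0.72 -1.38]
[[[-0.8, 0.3, -5.9], [-9, -19, -6], 0], [[-2.8, 1.3, -12.0], [-24, -43, -14], 0]]
   tcp [ 0.487 -0.014  0.138] eye [ 0.55  -0.019  0.188] bowl [ 0.447 -0.012  0.108] j [-0.26  0.59  2.52  2.95  0.8  -1.56]
```

Run:
```python
from path import *
Et=(.0791,.0005,.0136)
j=np.array([-0.26,.59,2.52,2.95,.8,-1.56]); s=bot.sense()['joint_positions']
m=(s+j)/2; m[4]=.5; m[1]-=.15; m[2]+=.27
a=s+(m-s)*.4; a[4]=.7; a[1]-=.1; a[2]+=.2
multi([a,m,j],0,Et=Et)
```

```text
rows 17
[[[2.7, -5.0, -0.1], [8, 44, -11], 0], [[4.9, -9.5, -1.3], [12, 84, -20], 0], [[6.3, -13.5, -3.3], [11, 119, -26], 0], [[7.1, -16.8, -6.1], [5, 147, -32], 0], [[7.2, -19.2, -9.5], [-8, 170, -38], 0]]
   tcp [ 0.466 -0.068  0.183] eye [ 0.509 -0.003  0.205] bowl [ 0.44  -0.108  0.17 ] j [-0.6   0.26  2.08  0.73  0.7  -0.56]
[[[3.7, -2.4, -2.8], [8, 28, -2], 0], [[6.9, -4.1, -6.3], [13, 49, -4], 0], [[9.4, -5.2, -10.3], [13, 65, -8], 0], [[11.2, -5.6, -14.7], [10, 75, -14], 0], [[12.5, -5.2, -19.4], [1, 82, -22], 0]]
   tcp [0.467 0.014 0.161] eye [0.525 0.054 0.199] bowl [ 0.431 -0.012  0.137] j [-0.47  0.33  2.32  1.57  0.5  -0.94]
[[[4.9, -1.4, -3.5], [9, 21, 1], 0], [[8.8, -2.8, -7.6], [18, 32, 2], 0], [[11.6, -4.1, -12.3], [26, 35, 1], 0], [[13.1, -5.3, -17.6], [31, 30, -1], 0], [[13.3, -6.3, -23.2], [33, 16, -7], 0]]
   tcp [0.5   0.03  0.154] eye [0.562 0.035 0.204] bowl [0.461 0.026 0.123] j [-0.32  0.52  2.46  2.55  0.71 -1.38]
[[[-0.9, 0.2, -6.0], [-4, -21, -8], 0], [[-3.0, 1.1, -12.1], [-14, -47, -18], 0]]
   tcp [ 0.486 -0.017  0.136] eye [ 0.549 -0.023  0.185] bowl [ 0.446 -0.015  0.106] j [-0.26  0.59  2.52  2.95  0.8  -1.56]
```

Call:
send_rows(series=[[[2.7, -5.0, -0.1], [8, 44, -11], 0], [[4.9, -9.5, -1.3], [12, 84, -20], 0], [[6.3, -13.5, -3.3], [11, 119, -26], 0], [[7.1, -16.8, -6.1], [5, 147, -32], 0], [[7.2, -19.2, -9.5], [-8, 170, -38], 0]])

```text
time_s: 39.15
ee_pos: [0.4661, -0.067, 0.1827]
tool_rot: [0.854, 0.455, 0.251, -0.001]
force: [1.6, 0.7, -1.3]
opening: 0.0094
```

Call:
send_rows(series=[[[3.7, -2.4, -2.8], [8, 28, -2], 0], [[6.9, -4.1, -6.3], [13, 49, -4], 0], [[9.4, -5.2, -10.3], [13, 65, -8], 0], [[11.2, -5.6, -14.7], [10, 75, -14], 0], [[12.5, -5.2, -19.4], [1, 82, -22], 0]])

```text
time_s: 39.65
ee_pos: [0.4669, 0.015, 0.1605]
tool_rot: [0.902, 0.273, 0.334, -0.031]
force: [1.3, -0.7, -0.3]
opening: 0.0094
```

Call:
send_rows(series=[[[4.9, -1.4, -3.5], [9, 21, 1], 0], [[8.8, -2.8, -7.6], [18, 32, 2], 0], [[11.6, -4.1, -12.3], [26, 35, 1], 0], [[13.1, -5.3, -17.6], [31, 30, -1], 0], [[13.3, -6.3, -23.2], [33, 16, -7], 0]])

```text
time_s: 40.15
ee_pos: [0.5, 0.0304, 0.1535]
tool_rot: [0.909, 0.046, 0.411, -0.051]
force: [1.3, 0.3, 0.3]
opening: 0.0094
```

Call:
send_rows(series=[[[-0.9, 0.2, -6.0], [-4, -21, -8], 0], [[-3.0, 1.1, -12.1], [-14, -47, -18], 0], [[-3.0, 1.1, -12.1], [-14, -47, -18], 0]])

```text
time_s: 40.45
ee_pos: [0.4847, -0.0175, 0.1344]
tool_rot: [0.914, -0.042, 0.403, 0.018]
force: [0.1, 1.3, -1.5]
opening: 0.0092
```

```bash
python3 stage.py 4
python3 - <<'E'
from path import *
for h,t in((4,(-100,175,45)),(4,(-31,177,45)),(4,(5,191,62))): print([k.round(2) for k in kin.sols(*pose(h,*t,(.079,-.0005,.0136)))])
E
```

```text
pred px 283.0 107.0 n 1038 eye_tool [ 0.0786 -0.0009  0.0139] width 25.2
t 40.5 eye dryer [-122.9 -100.8  183.7] tool elev 47.6 yaw -0.9 roll -0.002 F [ 0.   0.3 -1.5] open 9.5
[-0.24  0.59  2.52  2.98  0.8  -1.56]
(-100, 175, 45) turn [-0.7 -7.3  1. ] |7| shift [ 29.7  -1.4 -16.5]
(-31, 177, 45) turn [-0.7 -7.3  1. ] |7| shift [ 98.5  -6.  -14.5]
(-14, 218, 45) turn [-0.7 -7.3  1. ] |7| shift [115.5  -7.1  26.5]
(4, 198, 45) turn [-0.7 -7.3  1. ] |7| shift [133.5  -8.3   6.5]
[array([-0.26,  0.86,  2.58,  2.98,  1.25, -1.63])]
[array([-0.21,  0.72,  2.36,  2.99,  0.9 , -1.56])]
[array([-0.21,  1.01,  2.35,  3.01,  1.47, -1.6 ])]
```

Call:
send_rows(series=[[[-0.7, -7.3, 1], [30, -1, -16], 0], [[-0.7, -7.3, 1], [60, -3, -16], 0], [[-0.7, -7.3, 1], [82, -5, -15], 0], [[-0.7, -7.3, 1], [98, -6, -15], 0], [[-0.7, -7.3, 1], [98, -6, -15], 0]])

```text
time_s: 41.0
ee_pos: [0.5862, -0.0214, 0.1213]
tool_rot: [0.886, -0.028, 0.463, 0.015]
force: [-1.0, -0.0, 0.0]
opening: 0.0093
```

Call:
send_rows(series=[[[0, 0, 0], [4, 0, 22], 0], [[0, 0, 0], [8, -1, 41], 0], [[0, 0, 0], [16, -1, 41], 0], [[0, 0, 0], [16, -1, 41], 0]])

```text
time_s: 41.4
ee_pos: [0.603, -0.0223, 0.1633]
tool_rot: [0.885, -0.027, 0.464, 0.015]
force: [1.3, 0.8, -1.1]
opening: 0.0091
```

Run:
```python
from path import *
Et=(.0787,-.0005,.0137); eyenow(Et)
target(4,4,199,45,Et);target(4,5,191,62,Et)
```

```text
t 41.4 eye dryer [-12.5 -98.3 220.2] tool elev 55.4 yaw 0.2 roll 0.000 F [ 1.3  0.8 -1.1] open 9.1
(4, 199, 45) turn [ 0.   0.3 -0.3] |0| shift [ 16.1  -1.5 -20.9]
(5, 191, 62) turn [ -1.  -16.6  -0.3] |17| shift [ 36.1  -2.8 -42.9]
```

Call:
send_rows(series=[[[0, 0, 0], [3, -1, -6], 0], [[0, 0, 0], [7, -1, -11], 0], [[0, 0, 0], [12, -1, -16], 0], [[0, 0, 0], [16, -1, -21], 0], [[0, 0, 0], [16, -1, -21], 0]])

```text
time_s: 41.9
ee_pos: [0.6193, -0.0233, 0.1411]
tool_rot: [0.885, -0.027, 0.464, 0.014]
force: [-2.0, 0.9, 0.7]
opening: 0.0094
```

Call:
send_rows(series=[[[0, 0, 0], [0, 0, -4], 0], [[-0.3, -5, 0], [5, 0, -11], 0], [[-0.6, -10, 0], [11, -1, -16], 0], [[-0.9, -14, 0], [16, -1, -20], 0], [[-1, -17, 0], [20, -1, -22], 0]])

```text
time_s: 42.4
ee_pos: [0.6395, -0.0245, 0.1189]
tool_rot: [0.806, -0.025, 0.592, 0.018]
force: [2.9, -0.3, 6.6]
opening: 0.0094
```

Call:
send_rows(series=[[[0, 0, 0], [0, 0, 0], 0], [[0, 0, 0], [0, 0, 0], 0]])

```text
time_s: 42.6
ee_pos: [0.64, -0.0246, 0.1186]
tool_rot: [0.805, -0.025, 0.592, 0.018]
force: [1.4, 0.3, 5.1]
opening: 0.0094
```

Run:
```python
from path import *
Et=(.0787,-.0005,.0137); eyenow(Et)
```

```text
t 42.6 eye dryer [  5.  -98.3 189.7] tool elev 72.7 yaw 0.2 roll -0.000 F [1.4 0.3 5.1] open 9.4
```

Fz of +5 N shows the hook carrying the scoop, so I'll release and retreat.

Call:
send_rows(series=[[[0, 0, 0], [0, 0, 0], 10], [[0, 0, 0], [0, 0, 0], 16], [[0, 0, 0], [0, 0, 0], 26], [[0, 0, 0], [0, 0, 0], 30], [[0, 0, 0], [0, 0, 0], 30]])

```text
time_s: 43.1
ee_pos: [0.6399, -0.0246, 0.1187]
tool_rot: [0.805, -0.025, 0.592, 0.018]
force: [0.9, -0.7, 0.3]
opening: 0.0302
```

Call:
send_rows(series=[[[0, 0, 0], [-15, 1, 0], 30], [[0, 0, 0], [-40, 3, 5], 30], [[0, 0, 0], [-75, 5, 12], 30], [[0.5, 8, 0], [-95, 6, 25], 30], [[1, 16, 0], [-115, 8, 45], 30]])

```text
time_s: 43.6
ee_pos: [0.5454, -0.0169, 0.1395]
tool_rot: [0.849, -0.026, 0.527, 0.013]
force: [0.9, 0.6, 0.6]
opening: 0.0304
```

Call:
send_rows(series=[[[0, 0, 0], [-10, 0, 30], 30], [[0, 0, 0], [-15, 0, 50], 40]])

```text
time_s: 43.8
ee_pos: [0.5291, -0.0168, 0.1894]
tool_rot: [0.85, -0.026, 0.526, 0.012]
force: [0.3, 0.7, 0.3]
opening: 0.0356
```

Run:
```python
from hung import *
hung(); j0=bot.sense()['joint_positions']; print(j0.round(2),bot.sense()['ee_pos'])
a=cam('scene'); w=cam('wrist'); s=cv2.resize(a[0][215:345,215:445],(460,260)); save('s5',np.hstack([cv2.resize(a[0][215:345,230:430],(480,312),interpolation=cv2.INTER_CUBIC),cv2.resize(w[0],(320,240))[:,:].repeat(1,0) if 0 else np.vstack([cv2.resize(w[0],(320,240)),np.zeros((72,320,3),np.uint8)])]))
# pose above knob, tool down, pointer azimuth 36.3, high
x=np.array([np.cos(np.radians(36.5)),np.sin(np.radians(36.5)),0]); zt=np.array([0,0,-1.]); Rt=R.from_matrix(np.c_[x,np.cross(zt,x),zt])
for p in((.55,-.16,.36),(.672,-.157,.30)):
    print([k.round(2) for k in kin.sols(np.array(p),Rt)])
j=[k for k in kin.sols(np.array((.55,-.16,.36)),Rt) if k[3]<1.5][0]
m=np.array([(j0[0]+j[0])/2+.05,.15,2.4,2.0,.5,-.6]); b=m+(j-m)*.55; b[4]=.6;b[2]+=.1
multi([m,b,j],40,j0=j0)
```

```text
hung 1 2023 y 99.0 [-14.  77.  38.] [ 19. 121. 145.]
hung 2 1554 y 33.0 [-12.  14.  42.] [ 19.  52. 144.]
hung 3 1054 y -32.0 [ -9. -48.  45.] [ 16. -17. 143.]
hung 4 1715 y -98.0 [  11. -122.   37.] [ 47. -73. 136.]
[-0.27  0.73  2.59  2.94  1.28 -1.6 ] [ 0.52843167 -0.01652586  0.19260866]
[array([-0.39,  0.32,  1.26,  0.  ,  1.56,  0.55])]
[array([-0.32,  0.54,  1.06,  0.  ,  1.55,  0.62])]
rows 22
[[[6.6, 0.2, 4.1], [1, 39, 13], 40], [[11.4, 1.5, 8.0], [-4, 72, 24], 40], [[14.5, 3.7, 11.2], [-14, 98, 33], 40], [[15.9, 6.3, 13.5], [-26, 114, 39], 40], [[15.6, 9.1, 14.6], [-39, 120, 44], 40]]
   tcp [0.49  0.106 0.239] eye [0.552 0.1   0.296] bowl [0.457 0.109 0.208] j [-0.28  0.31  2.45  2.27  0.72 -0.89]
[[[-1.9, 2.2, 0.2], [-12, -5, 5], 40], [[-5.0, 3.7, -1.1], [-20, -21, 13], 40], [[-7.1, 2.3, 3.5], [12, -19, 23], 40], [[-9.8, 1.6, 7.8], [40, -23, 30], 40], [[-13.1, 1.5, 11.6], [66, -32, 36], 40]]
   tcp [0.556 0.074 0.275] eye [0.618 0.093 0.329] bowl [0.523 0.063 0.245] j [-0.31  0.2   2.14  1.45  0.55 -0.28]
[[[-3.9, 0.4, 3.2], [24, -16, 4], 40], [[-8.4, 1.2, 5.7], [47, -39, 7], 40], [[-13.6, 2.3, 7.3], [70, -69, 12], 40], [[-13.8, 4.2, 11.6], [73, -65, 18], 40], [[-14.5, 6.9, 15.3], [72, -67, 22], 40]]
   tcp [0.629 0.006 0.297] eye [0.687 0.054 0.335] bowl [ 0.597 -0.019  0.276] j [-0.35  0.26  1.74  0.7   0.81  0.15]
[[[-1.5, 3.7, 2.7], [-4, -9, 3], 40], [[-3.5, 7.9, 4.4], [-12, -24, 7], 40], [[-5.9, 12.5, 5.3], [-21, -45, 12], 40], [[-8.7, 17.5, 5.1], [-33, -71, 19], 40], [[-11.8, 22.6, 3.9], [-47, -101, 30], 40]]
   tcp [ 0.582 -0.094  0.326] eye [ 0.645 -0.038  0.33 ] bowl [ 0.548 -0.125  0.324] j [-0.38  0.3   1.4   0.2   1.35  0.43]
[[[-3.8, 4.9, -2.1], [-15, -32, 15], 40], [[-7.9, 9.7, -5.1], [-32, -66, 34], 40]]
   tcp [ 0.55 -0.16  0.36] eye [ 0.617 -0.111  0.345] bowl [ 0.514 -0.187  0.368] j [-0.39  0.32  1.26  0.    1.56  0.55]
```

View pics/s5.png

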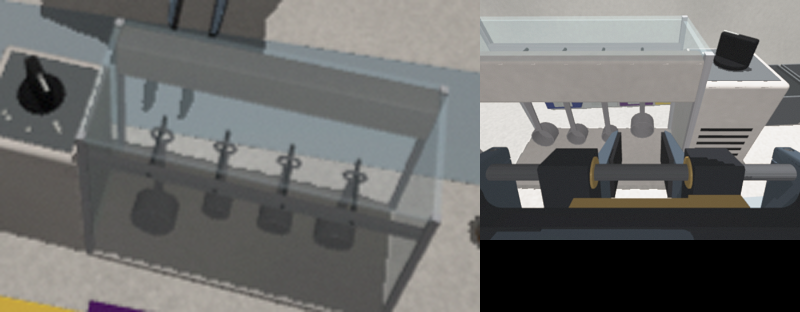

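All four scoops hang on their own hooks: the rings are at (160,137), (225,148), (289,160) and (354,176). I'll replan the return path with more clearance over the roof.

Run:
```python
from path import *
j0=bot.sense()['joint_positions']
x=np.array([np.cos(np.radians(36.5)),np.sin(np.radians(36.5)),0]); zt=np.array([0,0,-1.]); Rt=R.from_matrix(np.c_[x,np.cross(zt,x),zt])
j=[k for k in kin.sols(np.array((.50,-.16,.38)),Rt) if k[3]<1.5][0]
m=np.array([(j0[0]+j[0])/2+.05,.0,2.4,2.0,.5,-.6]); b=m+(j-m)*.55; b[4]=.7;b[2]+=.25; b[1]-=.1
multi([m,b,j],40,j0=j0)
```

```text
rows 22
[[[6.3, -1.0, 4.1], [2, 38, 24], 40], [[10.7, -0.8, 8.0], [-3, 70, 46], 40], [[13.3, 0.3, 11.3], [-12, 95, 64], 40], [[14.1, 1.9, 13.6], [-25, 110, 79], 40], [[13.3, 3.6, 14.6], [-39, 115, 93], 40]]
   tcp [0.492 0.1   0.286] eye [0.547 0.095 0.35 ] bowl [0.462 0.103 0.252] j [-0.29  0.21  2.45  2.27  0.73 -0.89]
[[[-2.3, 1.1, -0.3], [-13, -6, 13], 40], [[-5.6, 1.5, -2.2], [-24, -22, 30], 40], [[-7.6, 0.9, 2.9], [-10, -12, 38], 40], [[-10.0, 1.2, 7.7], [0, -5, 41], 40], [[-12.8, 2.3, 12.2], [6, -3, 41], 40]]
   tcp [0.498 0.097 0.327] eye [0.554 0.117 0.387] bowl [0.468 0.086 0.295] j [-0.33  0.01  2.23  1.45  0.6  -0.29]
[[[-3.4, 2.0, 3.7], [3, -5, -4], 40], [[-7.3, 4.6, 6.7], [5, -18, -10], 40], [[-11.8, 7.7, 8.8], [5, -39, -16], 40], [[-12.7, 9.8, 12.6], [15, -43, -10], 40], [[-14.1, 12.7, 15.9], [21, -53, -6], 40]]
   tcp [0.519 0.044 0.321] eye [0.576 0.093 0.359] bowl [0.488 0.017 0.3  ] j [-0.38  0.07  1.9   0.7   0.89  0.12]
[[[-1.9, 3.6, 2.3], [3, -16, 3], 40], [[-4.2, 7.7, 3.7], [4, -37, 7], 40], [[-7.0, 12.1, 4.3], [3, -64, 11], 40], [[-10.0, 16.8, 3.9], [0, -95, 18], 40], [[-13.3, 21.6, 2.5], [-5, -130, 28], 40]]
   tcp [ 0.515 -0.086  0.349] eye [ 0.577 -0.03   0.352] bowl [ 0.481 -0.116  0.347] j [-0.41  0.19  1.5   0.2   1.38  0.4 ]
[[[-3.9, 4.6, -2.2], [-6, -37, 14], 40], [[-8.1, 9.1, -5.3], [-15, -74, 31], 40]]
   tcp [ 0.5  -0.16  0.38] eye [ 0.567 -0.111  0.365] bowl [ 0.464 -0.187  0.388] j [-0.42  0.23  1.34  0.    1.57  0.51]
```

Call:
send_rows(series=[[[6.3, -1.0, 4.1], [2, 38, 24], 40], [[10.7, -0.8, 8.0], [-3, 70, 46], 40], [[13.3, 0.3, 11.3], [-12, 95, 64], 40], [[14.1, 1.9, 13.6], [-25, 110, 79], 40], [[13.3, 3.6, 14.6], [-39, 115, 93], 40]])

```text
time_s: 44.45
ee_pos: [0.4914, 0.0984, 0.2841]
tool_rot: [0.857, 0.022, 0.492, -0.152]
force: [0.5, 2.0, -0.2]
opening: 0.0399
```

Call:
send_rows(series=[[[-2.3, 1.1, -0.3], [-13, -6, 13], 40], [[-5.6, 1.5, -2.2], [-24, -22, 30], 40], [[-7.6, 0.9, 2.9], [-10, -12, 38], 40], [[-10.0, 1.2, 7.7], [0, -5, 41], 40], [[-12.8, 2.3, 12.2], [6, -3, 41], 40]])

```text
time_s: 44.95
ee_pos: [0.4976, 0.0962, 0.3244]
tool_rot: [0.871, 0.166, 0.449, -0.109]
force: [-0.1, 1.3, -1.5]
opening: 0.0398
```

Call:
send_rows(series=[[[-3.4, 2.0, 3.7], [3, -5, -4], 40], [[-7.3, 4.6, 6.7], [5, -18, -10], 40], [[-11.8, 7.7, 8.8], [5, -39, -16], 40], [[-12.7, 9.8, 12.6], [15, -43, -10], 40], [[-14.1, 12.7, 15.9], [21, -53, -6], 40]])

```text
time_s: 45.45
ee_pos: [0.518, 0.0433, 0.3168]
tool_rot: [0.891, 0.327, 0.304, -0.082]
force: [0.7, 0.9, -0.3]
opening: 0.04
```

Call:
send_rows(series=[[[-1.9, 3.6, 2.3], [3, -16, 3], 40], [[-4.2, 7.7, 3.7], [4, -37, 7], 40], [[-7.0, 12.1, 4.3], [3, -64, 11], 40], [[-10.0, 16.8, 3.9], [0, -95, 18], 40], [[-13.3, 21.6, 2.5], [-5, -130, 28], 40]])

```text
time_s: 45.95
ee_pos: [0.5124, -0.0877, 0.3433]
tool_rot: [0.929, 0.357, 0.087, -0.046]
force: [0.2, 0.3, -1.0]
opening: 0.0398
```

Call:
send_rows(series=[[[-3.9, 4.6, -2.2], [-6, -37, 14], 40], [[-8.1, 9.1, -5.3], [-15, -74, 31], 40], [[-8.1, 9.1, -5.3], [-15, -74, 31], 40]])

```text
time_s: 46.25
ee_pos: [0.4982, -0.1642, 0.3741]
tool_rot: [0.95, 0.313, -0.013, -0.005]
force: [0.1, 0.5, -0.6]
opening: 0.0399
```

```bash
cat > kturn.py <<'E'
from knob import *
import sys
r=cam('wrist'); k=knob(r); print(k); s=bot.sense(); Rn=R.from_quat(s['tool_rot'])
az=float(sys.argv[1]); x=np.array([np.cos(np.radians(az)),np.sin(np.radians(az)),0]); zt=np.array([0,0,-1.]); Rt=R.from_matrix(np.c_[x,np.cross(zt,x),zt])
print('turn',(Rt*Rn.inv()).as_rotvec(degrees=True).round(1)); 
for z in(.30,.235): print('shift',((np.array([.672,-.157,z])-s['ee_pos'])*1e3).round(1)); 
print(s['ee_pos'],s['time_s'])
E
python3 kturn.py 36.5
```

```text
(91, array([ 0.67907258, -0.15074242]), np.float64(36.655053010776165), np.float64(50.079996893628234))
turn [-0.2 -1.5 -0.1]
shift [174.1   5.2 -73. ]
shift [ 174.1    5.2 -138. ]
[ 0.49791815 -0.16220265  0.3729979 ] 46.3
```

Call:
send_rows(series=[[[-0.2, -1.5, 0], [45, 2, 0], 40], [[-0.2, -1.5, 0], [92, 3, 0], 40], [[-0.2, -1.5, 0], [138, 4, -10], 40], [[-0.2, -1.5, 0], [174, 5, -35], 40], [[-0.2, -1.5, 0], [174, 5, -73], 40]])

```text
time_s: 46.8
ee_pos: [0.6754, -0.1558, 0.2972]
tool_rot: [0.949, 0.316, 0.0, -0.002]
force: [-0.7, -0.5, -1.1]
opening: 0.0402
```

```bash
python3 -c "
from h import *
s=bot.sense(); print((np.array([.672,-.157,.235])-s['ee_pos'])*1e3, R.from_quat(s['tool_rot']).as_matrix().round(3).tolist())"
```

```text
[ -3.44364738  -1.18899751 -62.21598853] [[0.801, 0.599, -0.001], [0.599, -0.801, 0.003], [0.001, -0.003, -1.0]]
```

Next I'll go down, grip, and turn -83° to dry.

Call:
send_rows(series=[[[0, 0, 0], [-3, -1, -35], 40], [[0, 0, 0], [-3, -1, -62], 40], [[0, 0, 0], [-3, -1, -62], 20], [[0, 0, 0], [-3, -1, -62], 0], [[0, 0, 0], [-3, -1, -62], 0]])

```text
time_s: 47.3
ee_pos: [0.6717, -0.1559, 0.2337]
tool_rot: [0.949, 0.316, -0.001, -0.003]
force: [-0.6, -0.1, -0.4]
opening: 0.0185
```

Call:
send_rows(series=[[[0, 0, 0], [0, 0, 0], 0], [[0, 0, 0], [0, 0, 0], 0], [[0, 0, 0], [0, 0, 0], 0]])

```text
time_s: 47.6
ee_pos: [0.6716, -0.1558, 0.2335]
tool_rot: [0.949, 0.316, -0.001, -0.003]
force: [0.7, -0.2, 1.1]
opening: 0.0137
```

Call:
send_rows(series=[[[0, 0, -8], [0, 0, 0], 0], [[0, 0, -16], [0, 0, 0], 0], [[0, 0, -24], [0, 0, 0], 0], [[0, 0, -32], [0, 0, 0], 0], [[0, 0, -40], [0, 0, 0], 0]])

```text
time_s: 48.1
ee_pos: [0.6722, -0.1577, 0.2335]
tool_rot: [1.0, -0.031, 0.001, -0.002]
force: [3.9, -15.9, -1.9]
opening: 0.0142
```

```bash
python3 -c "
from h import *
s=bot.sense(); M=R.from_quat(s['tool_rot']).as_matrix(); print(s['ee_pos'],s['force'],s['wrist_torque'],np.degrees(np.arctan2(M[1,0],M[0,0])))"
```

```text
[ 0.67217383 -0.15774323  0.23354926] [  3.94001972 -15.93062322  -1.93053472] [-3.13066252 -0.61427175  0.0594702 ] -3.513053775379711
```

Call:
send_rows(series=[[[0, 0, -8], [0, -1, 0], 0], [[0, 0, -16], [0, -1, 0], 0], [[0, 0, -24], [0, -1, 0], 0], [[0, 0, -32], [0, -1, 0], 0], [[0, 0, -40], [0, -1, 0], 0]])

```text
time_s: 48.6
ee_pos: [0.6714, -0.1598, 0.2335]
tool_rot: [0.928, -0.373, 0.001, -0.0]
force: [-6.6, -9.8, 4.4]
opening: 0.0136
```

Call:
send_rows(series=[[[0, 0, 0], [0, 0, 0], 0], [[0, 0, 0], [0, 0, 0], 20], [[0, 0, 0], [0, 0, 0], 40], [[0, 0, 0], [0, 0, 40], 40], [[0, 0, 0], [-40, 0, 80], 40]])

```text
time_s: 49.1
ee_pos: [0.6376, -0.1595, 0.3085]
tool_rot: [0.928, -0.372, 0.001, -0.001]
force: [0.1, -0.3, 0.9]
opening: 0.0395
```

Call:
send_rows(series=[[[0, 0, 8], [-40, 15, 20], 40], [[0, 0, 16], [-85, 30, 40], 40], [[0, 0, 24], [-110, 50, 50], 40], [[0, 0, 32], [-110, 50, 50], 40], [[0, 0, 40], [-110, 50, 50], 40]])

```text
time_s: 49.6
ee_pos: [0.5269, -0.1088, 0.3593]
tool_rot: [1.0, -0.028, 0.001, -0.001]
force: [0.7, -0.3, -1.1]
opening: 0.0401
```

Run:
```python
from knob import *; from hung import *
r=cam('wrist'); print(knob(r)); hung(); s=bot.sense(); print(s['ee_pos'],s['time_s'])
a=cam('scene'); t=cam('top')
save('fin',np.hstack([cv2.resize(a[0][200:350,190:450],(416,240),interpolation=cv2.INTER_CUBIC),cv2.resize(t[0][60:270,60:410],(384,240),interpolation=cv2.INTER_AREA)]))
```

```text
(109, array([ 0.67857736, -0.16539251]), np.float64(-44.32621531915056), np.float64(-52.9668546585936))
[ 0.52735125 -0.10916475  0.35857837] 49.7
```

View pics/fin.png

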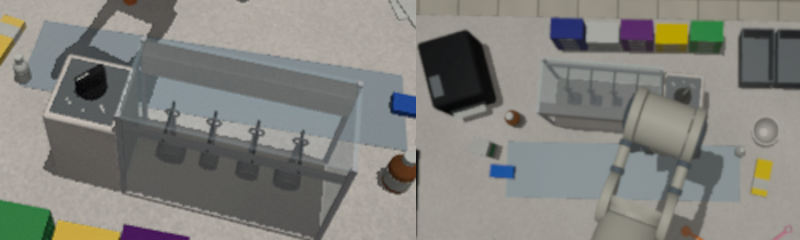

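Call:
send_rows(series=[[[0, 0, 0], [-20, 0, 10], 40], [[0, 0, 0], [-20, 0, 10], 40], [[0, 0, 0], [-20, 0, 10], 40], [[0, 0, 0], [-20, 0, 10], 40], [[0, 0, 0], [-20, 0, 10], 40]])

```text
time_s: 50.3
ee_pos: [0.5079, -0.1094, 0.3678]
tool_rot: [0.999, -0.034, -0.0, -0.001]
force: [0.8, -0.1, 0.7]
opening: 0.0399
```

```bash
python3 -c "
from knob import *
print(knob(cam('wrist'))); print(bot.close_job())"
```

```text
(0, array([nan, nan]), np.float64(0.0), np.float64(nan))
the job is handed in; nothing more can be done
Noneknob.py:5: RuntimeWarning: Mean of empty slice.
  v,u=np.nonzero(ms); w=ray(np.c_[u,v],.252,K,A,e)[:,:2]; c=w.mean(0); U=np.linalg.svd(w-c)[2][0]
  ret = um.true_divide(
```

The job is handed in, at about 50 s of the 210 s. I turned the selector to off, hung all four scoops on hooks 1 to 4 and let them go, and only then turned the selector to dry.

- **Selector:** at off the pointer measured 36.8° (expected 36.3°), and 36.7° again before the last turn. At dry it measured -44.3° (expected -43.9°).
- **Scoops:** depth points after the last release put all four at the hooks' places, at y = 99, 33, -32 and -98 mm. The final scene picture shows them hanging with the gripper clear.
- **Other things on the counter:** I avoided them but did not measure them at the end. The final top picture shows the cartons, both bottles and the mortar apparently in place, but the arm hid the ointment jar.
- **Checks that gave nothing:** after the last small retreat the wrist camera gave no knob reading, so the -44.3° from 0.6 s earlier stands. The last depth check of the hung scoops also gave nothing from that viewpoint, so the final scene picture stands in for it.
- **Readings that disagreed:** the selector first read about 10° past the fan mark. Scoop 4's eye was about 10 mm from my first estimate, so I measured it again before gripping.
- **Joint limit:** joints 3 and 5 each came to the end of their range once. The joint 5 reading was 0.118 rad, just under the 0.12 limit.

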